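# Fetch the doming block from behind the jars

## Robot

A 6-joint arm with a two-finger parallel gripper is mounted at the origin on the work surface. World frame = base frame: x ahead of the robot, y to its left, z up, the work surface at z = 0. Lengths are in m, angles in rad, forces in N, time in s.
With the tool pointing down it reaches from about 0.35 to 0.8 m from the base axis. Payload 7.3 kg.
Tool frame: the origin (TCP) lies on the centre line of the jaws, within the pads' length; the fingertips stand 14 mm ahead of it and the grasp point (between the pads) lies 5 mm behind it; z points along the fingers, y is the direction in which the jaws open and shut (so a half turn about z gives the same grasp; the last joint's range is limited). The gripper opens to 85 mm and grips with 20 to 120 N. Pads are 22 mm wide; open, the fingers measure 114 mm over their backs; the gripper's body (76 mm by 85 mm) begins 54 mm behind the grasp point. The pads swing forward as they close: fully open they stand 13 mm farther back than shut.
Start: joints at [1.018, 0.342, 1.524, -0, 1.275, -0.146], TCP at [0.208, 0.482, 0.213] pointing down, gripper open.
Joint ranges: [-2.53, 2.53], [-0.77, 2.02], [0.04, 2.7], [-1, 4.14], [0.28, 2.66], [-3.11, 3.11]. Speed limits (rad/s): [2.57, 2.57, 3.14, 3.14, 3.14, 3.14].

## Interface

Orientations are given as a rotation vector (axis times angle).
In Python, from workcell import r gives the robot as it stands.
- The arm moves only by the tool arm_command, never from a script. Its argument "motion" is a list of rows, each a list of 3 entries, a list of its own where there are three numbers: the closure in counts, from 0 (fully open) to 255 (shut), then the shift along the tool's x, y, z in m, then the turn, a rotation vector about the tool's x, y, z in rad. In form: [[claw, [tx, ty, tz], [ax, ay, az]], ...]. A call has 1 to 5 rows; each row is the pose to reach, as a shift and turn from the pose commanded when the call began, along the tool's axes at that moment; what a row does not reach only later rows make up. A row lasts 1/12 s, in which the tool goes at most 41.7 mm and 7.16 degrees, less where a joint would pass 70% of its speed; a pose out of reach is approached as far as the arm can. A call with a gripper value outside its range is refused whole. The fingers move at their own pace and stop on an object; "newtons" is the grip in N (left out, the last holds). Time passes only in rows, so rows that repeat a pose let the fingers close. It gives the time, the measured TCP pose, the force and the opening at its end, in the units of the state.
- r.get_obs(): the state, without advancing time (a new reading comes with each control period).
- r.camera(name): name is "scene" or "top"; returns a dict with "color" (384x512x3 uint8, blue, green, red), "intrinsics" (3x3 intrinsics, pixels), "extrinsics" (4x4, takes a point from world to camera coordinates). Camera axes: x right, y up, looking along -z (the intrinsics and any distortion apply to the point x, -y, -z); pixel columns grow to the right and rows downward; lengths in m; the calibration is good to about 2 mm. A picture is of the moment at which its call begins. There is no depth.
- r.job_done(): hands the job in, once; it reports no verdict.
Trained networks look in a picture, given as the dict that the camera call returned (one of the last four; its "shot" number tells which), for a name from the list of things; names that differ only in an ending like _2 or _b are one class to them, and where a whole thing is asked for, a point or a joint stands for the part that bears it (a point fixed in the world has none). Each returns a list of dicts, best first, with "conf" (0 to 1); they miss things now and then, are a little off and sometimes report something else, mostly with a low value. They report only what shows in the picture. A call takes as long as a camera call. They do not tell look-alikes from the thing itself.
- r.cut_out(picture, label): "pixels" (384x512 bool, what is visible of it) and "pixel" ([column, row] in pixels, amid what is visible of it).
The state is a dict: "t": time; "joint_pos": joint angles; "dq": joint speeds; "joint_efforts": joint torques, N m; "position": TCP position; "tcp_rot": TCP orientation; "force": force on the tool from outside, world axes, zero at the start; "moment": the same for the moment, N m; "grip_width": finger opening in m.
Only numpy, scipy, OpenCV 4.12 (cv2) and the standard library are available. Lean on these libraries where they do the work, as an engineer would, in place of code of your own. Each camera call takes 0.05 s, during which the arm holds its last target.

## Task

The steel doming block is hemmed in by the three glass jars in the wooden organiser. Move all three jars to the lined side tray, then set the doming block upright in the middle of the black rubber block with its sides square to it, and put every jar back in the organiser just where it stood at the start. Keep the jars upright throughout and do not shift the graver, the ring clamp or the loupe.

Things in the scene. Friction and masses are not known exactly. Their poses are not given: they have to be found in the camera images.
- tall_jar_center (a point): Tall narrow round glass jar, body 43 mm across, 108 mm tall overall, about 0.2 kg, standing upright in the organiser. Its round aluminium screw lid is 44 mm across, fills the top 18 mm and is the place to grip it from above. The point is the jar's centre, half-way up (54 mm above its underside and 54 mm below its top); z is up the jar.
- square_jar_center (a point): Glass jar with a square body, 46 x 46 mm, 94 mm tall overall, about 0.2 kg, standing upright in the organiser. Its round aluminium screw lid is 42 mm across, fills the top 16 mm and is the place to grip it from above. The point is the jar's centre, half-way up (47 mm above its underside and 47 mm below its top); z is up the jar.
- wide_jar_center (a point): Low wide round glass jar, body 56 mm across, 84 mm tall overall, about 0.2 kg, standing upright in the organiser. Its round aluminium screw lid is 53 mm across, fills the top 16 mm and is the place to grip it from above. The point is the jar's centre, half-way up (42 mm above its underside and 42 mm below its top); z is up the jar.
- doming_block_center (a point): Doming block: a plain steel cube of 42 mm side, about 0.5 kg, with a round hollow 30 mm across in its top face. It stands in the organiser between two jars with the third jar before it, with gaps of less than 20 mm. The point is the cube's centre, 21 mm above its underside; x and y are square to its side faces, z is up.
- organiser: Wooden bench tray, 175 mm (x) by 190 mm (y), fixed. Origin at the centre of its underside; its floor is 8 mm above the bench, its rims reach 24 mm (front and sides) and 34 mm (back, +x). x points to its back, where three steel punches lie in a groove. The jars and the doming block stand on its floor: the block 12 mm behind the origin (+x), one jar on either side of it about 56 mm off in y, one jar about 57 mm in front of it; which jar stands where varies.
- side_tray: Side tray: empty shallow dark wooden tray lined in grey, 150 mm (x) by 236 mm (y) outside, 140 by 226 mm inside, fixed, lying to the left or the right. Origin at the centre of its underside; its floor is 6 mm above the bench, its rim 18 mm.
- rubber_block: Black rubber bench block, a flat square pad of 100 x 100 x 25 mm, fixed, lying on the other side from the side tray. Origin at the centre of its underside, its top 25 mm higher; x and y are square to its sides.
- graver_center (a point): Bystander: graver, a small steel cutter with a dark wooden mushroom handle, lying on the bench nearest the robot, 113 mm long (along its x), up to 30 mm wide and 27 mm high. The point is its middle, 12 mm above the bench.
- ring_clamp_center (a point): Bystander: ring clamp of pale wood with a brass band, lying on the bench, 150 mm long (along its x), 32 mm wide, 25 mm high. The point is its middle, 12 mm above the bench.
- loupe_center (a point): Bystander: black eye loupe standing on the bench, 37 mm across and 31 mm high. The point is its centre, 15 mm above the bench.
Not all that is in view belongs to the job. What is shaped like the part that bears square_jar_center but orange is not meant. Leave any yellow look-alike of the rubber_block alone.

How it is judged:
On the way, in this order (a step that is already met when the one before it is completed fails the run):
1. all three jars stand upright on the floor of the side tray (x of tall_jar_center in the frame of side_tray between -0.055 and 0.055 m and y of tall_jar_center in the frame of side_tray between -0.098 and 0.098 m and z of tall_jar_center in the frame of side_tray between 0.054 and 0.066 m and angle between each of tall_jar_center, square_jar_center, wide_jar_center's own z axis and vertical below 0.1 rad and linear speed of each of tall_jar, square_jar, wide_jar below 0.03 m/s and x of square_jar_center in the frame of side_tray between -0.055 and 0.055 m and y of square_jar_center in the frame of side_tray between -0.098 and 0.098 m and z of square_jar_center in the frame of side_tray between 0.047 and 0.059 m and x of wide_jar_center in the frame of side_tray between -0.055 and 0.055 m and y of wide_jar_center in the frame of side_tray between -0.098 and 0.098 m and z of wide_jar_center in the frame of side_tray between 0.042 and 0.054 m), for 0.2 s.
2. the doming block stands in the middle of the rubber block, square to it (horizontal distance between doming_block_center and rubber_block below 0.012 m and z of doming_block_center in the frame of rubber_block between 0.04 and 0.052 m and angle between doming_block_center's own z axis and vertical below 0.1 rad and (angle between the x axis of doming_block_center and the x axis of rubber_block, either way round below 0.2 rad or angle between the x axis of doming_block_center and the y axis of rubber_block, either way round below 0.2 rad) and linear speed of doming_block below 0.03 m/s), for 0.2 s.
At the end, for the whole second after the job is handed in: The doming block stands upright on the rubber block, its centre within 12 mm of the rubber block's centre and its sides square to it within 0.2 rad; each jar stands upright (tilt under 0.1 rad) with its centre within 15 mm of where that jar was at the start; all is released and at rest (all of step 2 and distance of each of tall_jar_center, square_jar_center, wide_jar_center from where it was at the start of the episode below 0.015 m and angle between each of tall_jar_center, square_jar_center, wide_jar_center's own z axis and vertical below 0.1 rad and linear speed of each of tall_jar, square_jar, wide_jar below 0.02 m/s); the robot touches nothing.
It fails at once if a jar is tipped (more than 0.5 rad) (angle between any of tall_jar_center, square_jar_center, wide_jar_center's own z axis and vertical above 0.5 rad).
It fails at once if the graver, ring clamp or loupe is shifted by more than 30 mm (distance of any of graver_center, ring_clamp_center, loupe_center from where it was at the start of the episode above 0.03 m).
It also fails if it takes over 147 s, if anything falls off the work surface, if the arm or the gripper's body presses on something with over 40 N, if the wrist force passes 120 N, or if a joint passes its speed limit or range.

## Working session

There is one attempt and no reset: what is moved stays moved. The work goes in short steps, Python scripts to look and compute and a tool call to move; the robot and the scene stay as the last step left them, time stands still between calls to the robot, and variables do not carry over. Pictures are saved under pics/ and viewed, and the job is handed in when it is done.

Besides the shell and the picture viewer there is one more tool, called after "Emit:" in YAML: its name, and indented under it one key for each argument. arm_command: Moves the arm, as the interface text tells. Its arguments: {"type":"object","properties":{"motion":{"type":"array"},"newtons":{"type":"number"}},"required":["motion"]}

```bash
mkdir -p pics; ls
python3 - <<'E'
from workcell import r
import cv2,numpy as np
print(r.get_obs())
for n in("scene","top"):
    c=r.camera(n); cv2.imwrite(f"pics/{n}0.png",c["color"]); print(n,c["intrinsics"],c["extrinsics"],[k for k in c])
E
```

```text
pics
{'t': 0.0, 'joint_pos': array([ 1.01800081e+00,  3.42727053e-01,  1.52502884e+00, -4.70285224e-06,
        1.27542517e+00, -1.45938646e-01]), 'dq': array([ 0.00056476, -0.00046081,  0.00011491,  0.00024362,  0.00102574,
       -0.0009848 ]), 'joint_efforts': array([ 1.71449442e-04, -4.33671355e+01, -2.46018970e+01, -1.28877682e-04,
        7.57596572e-03,  2.82148534e-05]), 'position': array([0.2074718 , 0.48178378, 0.21251963]), 'tcp_rot': array([-6.34579195e-01, -3.07628326e+00,  2.34634822e-03]), 'force': array([ 0.01655398,  0.57038607, -0.80714704]), 'moment': array([-0.02557428, -0.01682251,  0.01088254]), 'grip_width': 0.08518746180175585}
scene [[354.54881493   0.         259.3101755 ]
 [  0.         354.54881493 195.63314199]
 [  0.           0.           1.        ]] [[ 0.86876171  0.49508693 -0.01191751 -0.43078667]
 [-0.32077703  0.58089666  0.74810506  0.10751144]
 [ 0.37729988 -0.64610216  0.66347328 -1.22480473]
 [ 0.          0.          0.          1.        ]] ['color', 'intrinsics', 'extrinsics', 'shot']
top [[456.59989643   0.         258.60806133]
 [  0.         456.59989643 193.24751573]
 [  0.           0.           1.        ]] [[ 0.02232616 -0.99974755  0.00252681 -0.00757987]
 [ 0.98688895  0.02244298  0.15983274 -0.49903566]
 [-0.1598491  -0.00107477  0.98714088 -1.05455757]
 [ 0.          0.          0.          1.        ]] ['color', 'intrinsics', 'extrinsics', 'shot']
```

View pics/scene0.png

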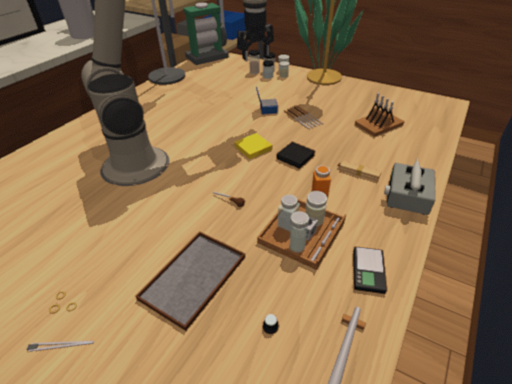

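View pics/top0.png

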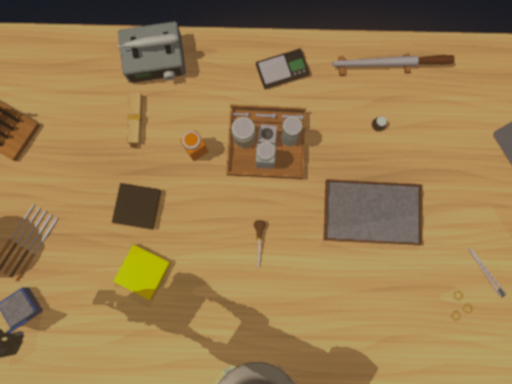

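```bash
cat > h.py <<'E'
import numpy as np,cv2
def ray(c,px):
    K=c["intrinsics"];E=c["extrinsics"];R=E[:3,:3];t=E[:3,3]
    d=np.linalg.inv(K)@np.array([px[0],px[1],1.]); d=np.array([d[0],-d[1],-d[2]])
    return -R.T@t, R.T@d
def at(c,px,z):
    o,d=ray(c,px); return o+d*(z-o[2])/d[2]
def proj(c,p):
    E=c["extrinsics"];q=E[:3,:3]@np.asarray(p)+E[:3,3];q=np.array([q[0],-q[1],-q[2]])
    u=c["intrinsics"]@q; return u[:2]/u[2]
E
python3 - <<'E'
from workcell import r
from h import *
import pickle
P={}
for n in("top","scene"):
    c=r.camera(n);P[n]=c
    for l in ["tall_jar_center","square_jar_center","wide_jar_center","doming_block_center","organiser","side_tray","rubber_block","graver_center","ring_clamp_center","loupe_center"]:
        for d in r.cut_out(c,l): 
            ys,xs=np.nonzero(d["pixels"]); rc=cv2.minAreaRect(np.c_[xs,ys].astype(np.float32))
            print(n,l,round(d["conf"],2),np.round(d["pixel"],1),len(xs),np.round(rc[0],1),np.round(rc[1],1),round(rc[2],1),np.round(at(c,d["pixel"],0)[:2],3))
pickle.dump(P,open("P.pkl","wb"))
a=P["top"]["color"][95:195,100:320];cv2.imwrite("pics/tc.png",cv2.resize(a,None,fx=3.6,fy=3.6,interpolation=cv2.INTER_CUBIC))
a=P["scene"]["color"][155:275,240:360];cv2.imwrite("pics/sc.png",cv2.resize(a,None,fx=5,fy=5,interpolation=cv2.INTER_CUBIC))
E
```

```text
top tall_jar_center 0.79 [291.7 133.3] 477 [291.2 131.4] [18.8 29.8] 10.3 [ 0.662 -0.077]
top tall_jar_center 0.69 [266.7 131.4] 309 [266.8 133.6] [17.4 18.4] 6.3 [ 0.665 -0.013]
top square_jar_center 0.96 [263.5 157.5] 532 [264.5 155.5] [27. 21.] 90.0 [ 0.597 -0.007]
top square_jar_center 0.86 [191.4 142.7] 529 [193.3 145.1] [28.2 20.1] 54.0 [0.631 0.177]
top wide_jar_center 0.89 [241.  136.5] 611 [243.5 132.5] [23. 31.] 0.0 [0.65  0.052]
top doming_block_center 0.86 [267.4 132.6] 318 [267. 134.] [18. 18.] 90.0 [ 0.662 -0.015]
top doming_block_center 0.27 [264.3 154.2] 474 [265. 155.] [19.3 26.1] 4.1 [ 0.606 -0.008]
top organiser 0.6 [274.9 151.2] 3636 [266.1 141.3] [77.5 72.2] 2.8 [ 0.614 -0.035]
top side_tray 0.62 [374.1 211.8] 5999 [373.  211.9] [98.8 62.2] 2.6 [ 0.466 -0.283]
top rubber_block 0.92 [133.6 203.9] 1724 [136.  205.7] [42.8 41.4] 10.0 [0.472 0.312]
top rubber_block 0.69 [138.7 271.1] 1860 [140.9 272.1] [43. 45.] 27.9 [0.308 0.289]
top graver_center 0.66 [256.3 227.2] 153 [259.  230.5] [21. 10.] 90.0 [0.421 0.007]
top ring_clamp_center 0.84 [134.5 122.6] 792 [134.2 11
[... 665 characters left out ...]
ene organiser 0.79 [311.5 240.5] 2105 [300.8 229.3] [72.1 60.5] 25.0 [ 0.671 -0.023]
scene side_tray 0.9 [192.8 276.9] 5445 [191.1 276.2] [ 61.8 104.9] 39.8 [ 0.463 -0.274]
scene rubber_block 0.94 [254.2 142.8] 556 [253.6 145.4] [21.5 32.8] 69.4 [0.294 0.315]
scene rubber_block 0.55 [291.  152.6] 625 [295.5 154.3] [34.5 22.8] 21.8 [0.442 0.324]
scene graver_center 0.46 [239.3 202.6] 84 [236.3 201.1] [15.5  7.4] 6.3 [0.42  0.011]
scene ring_clamp_center 0.74 [359.9 171.7] 480 [359.2 169.6] [44.4 12.2] 15.9 [0.691 0.334]
scene loupe_center 0.59 [310.4 228.4] 163 [311.4 228.3] [ 8.8 20.8] 13.0 [0.651 0.017]
scene loupe_center 0.54 [271.1 325. ] 240 [270.3 324.3] [16.3 17. ] 45.0 [ 0.691 -0.291]
```

```bash
sleep 0
```

```text
(no output)
```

View pics/tc.png

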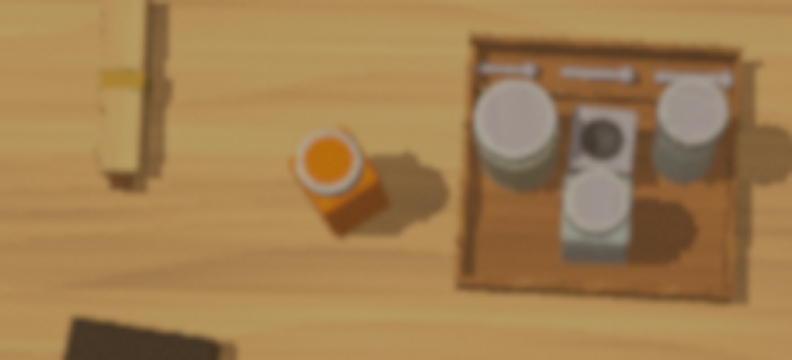

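View pics/sc.png

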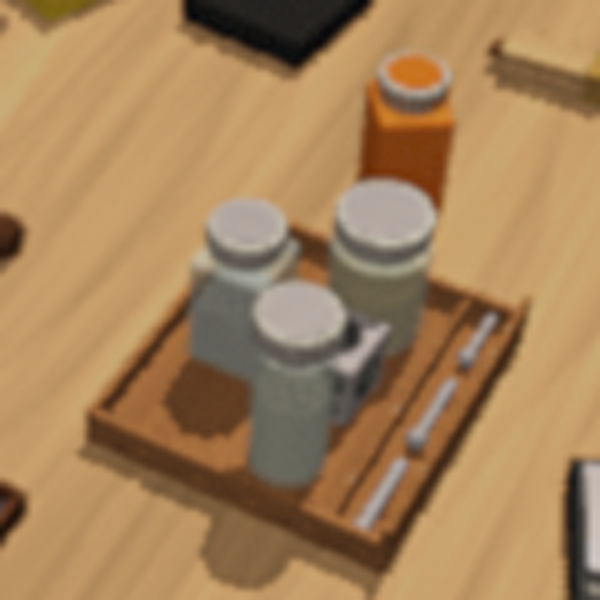

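Run:
```python
from h import *
import pickle
P=pickle.load(open("P.pkl","rb"));T=P["top"];S=P["scene"]
d=0.36
for n,t,s,z in [("wide",(515,119),(385,212),.092),("tall",(692,110),(300,310),.116),("square",(598,200),(248,228),.102)]:
    print(n,np.round(at(T,(100+t[0]/3.6-d,95+t[1]/3.6-d),z),4),np.round(at(S,(240+s[0]/5-.4,155+s[1]/5-.4),z),4))
print("block",at(T,(100+603/3.6-d,95+139/3.6-d),.05))
k=[at(T,(100+a/3.6-d,95+b/3.6-d),z)[:2] for a,b,z in [(472,36,.034),(740,48,.034),(732,299,.024),(458,287,.024)]]
print("org",np.round(k,4),np.mean(k,0))
# block top quad
k=[at(T,(100+a/3.6-d,95+b/3.6-d),.05)[:2] for a,b in [(574,104),(636,107)]];print(k)
# side tray, rubber masks -> pads
for name,lo,up in [("rubber",(105,175,170,235),None),("tray",(315,170,430,255),None)]:
    x0,y0,x1,y1=lo;a=T["color"][y0:y1,x0:x1];cv2.imwrite(f"pics/{name}.png",cv2.resize(a,None,fx=6,fy=6,interpolation=cv2.INTER_CUBIC))
```

```text
wide [0.645  0.0442 0.092 ] [0.6469 0.0474 0.092 ]
tall [ 0.646  -0.0689  0.116 ] [ 0.6471 -0.0648  0.116 ]
square [ 0.5895 -0.0106  0.102 ] [ 0.5928 -0.0097  0.102 ]
block [ 0.64545192 -0.01375716  0.05      ]
org [[ 0.7219  0.078 ]
 [ 0.7175 -0.1074]
 [ 0.5427 -0.104 ]
 [ 0.5468  0.0825]] [ 0.63220995 -0.0127337 ]
[array([0.66950672, 0.00633516]), array([ 0.66836981, -0.03564347])]
```

View pics/rubber.png

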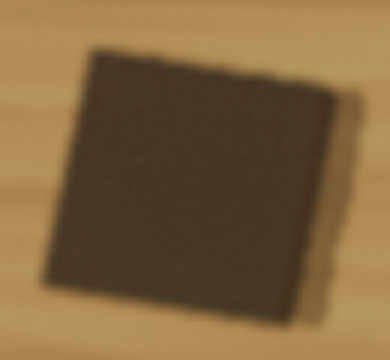

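View pics/tray.png

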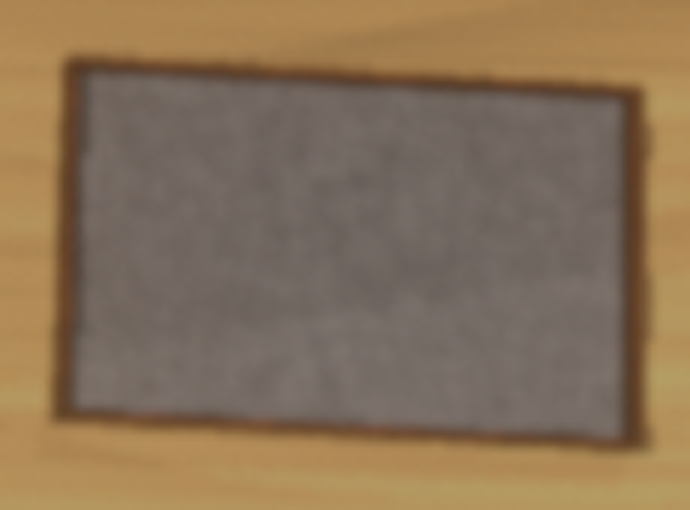

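Run:
```python
from h import *
import pickle
P=pickle.load(open("P.pkl","rb"));T=P["top"];S=P["scene"]
print(ray(T,(0,0))[0],ray(S,(0,0))[0])
f=lambda o,k,z:np.array([at(T,(o[0]+a/6-.42,o[1]+b/6-.42),z)[:2] for a,b in k])
for n,k in [("rub",f((105,175),[(92,50),(333,92),(290,325),(45,285)],.025)),("tray",f((315,170),[(68,60),(640,90),(645,445),(57,417)],.018))]:
    print(n,np.round(k,4),k.mean(0),[round(float(np.linalg.norm(k[i]-k[i-1])),4) for i in range(4)],[round(float(np.degrees(np.arctan2(*(k[i]-k[i-1])[::-1]))),1) for i in range(4)])
a=S["color"][130:180,265:325];cv2.imwrite("pics/rs.png",cv2.resize(a,None,fx=10,fy=10,interpolation=cv2.INTER_CUBIC))
# gamma-lifted top crop for side/top edge
a=T["color"][175:235,105:170].astype(float);a=np.clip(a*2.5,0,255).astype(np.uint8);cv2.imwrite("pics/rt.png",cv2.resize(a,None,fx=9,fy=9,interpolation=cv2.INTER_CUBIC))
```

```text
[0.32409193 0.00248848 1.12077828] [ 0.87085684 -0.64052517  0.72706147]
rub [[0.5194 0.3423]
 [0.5043 0.2435]
 [0.4095 0.2553]
 [0.4233 0.3544]] [0.46411675 0.29887   ] [0.0968, 0.1, 0.0955, 0.1] [-7.1, -98.7, 172.9, 82.1]
tray [[ 0.5405 -0.161 ]
 [ 0.5333 -0.3952]
 [ 0.3886 -0.3922]
 [ 0.3945 -0.1564]] [ 0.46420303 -0.27624307] [0.1461, 0.2343, 0.1448, 0.2359] [-1.8, -91.8, 178.8, 88.6]
```

View pics/rs.png

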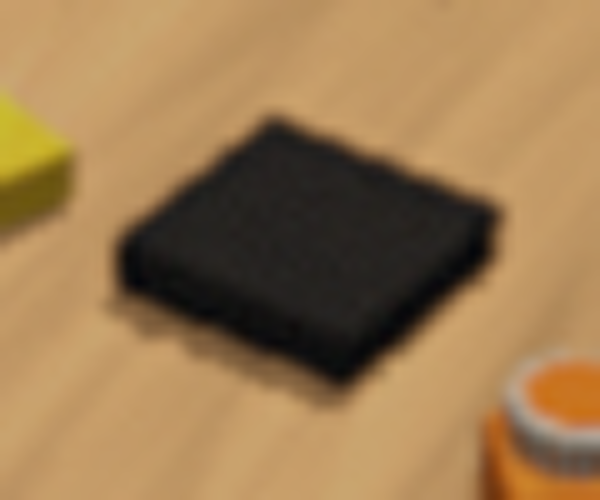

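View pics/rt.png

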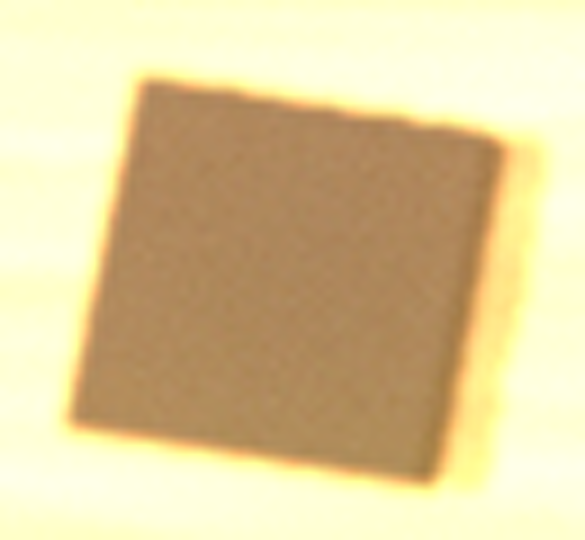

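Run:
```python
from h import *
import pickle
P=pickle.load(open("P.pkl","rb"));T=P["top"];S=P["scene"]
k=np.array([at(S,(265+a/10-.45,130+b/10-.45),.025)[:2] for a,b in [(275,118),(498,210),(348,332),(120,243)]])
print(np.round(k,4),k.mean(0),[round(float(np.linalg.norm(k[i]-k[i-1])),4) for i in range(4)],[round(float(np.degrees(np.arctan2(*(k[i]-k[i-1])[::-1]))),1) for i in range(4)])
```

```text
[[0.429  0.356 ]
 [0.5221 0.3406]
 [0.5066 0.2507]
 [0.4163 0.2599]] [0.46850494 0.30181537] [0.0969, 0.0944, 0.0912, 0.0908] [82.5, -9.4, -99.8, 174.2]
```

```bash
cat >> h.py <<'E'
from scipy.spatial.transform import Rotation as R
def want(yaw_deg):
    a=np.radians(yaw_deg); y=np.array([np.cos(a),np.sin(a),0]); z=np.array([0,0,-1.]); x=np.cross(y,z)
    return R.from_matrix(np.c_[x,y,z])
def go(o,p,yaw=-1.5):
    A=R.from_rotvec(o["tcp_rot"]); print("shift",np.round(A.inv().apply(np.array(p)-o["position"]),4),"turn",np.round((A.inv()*want(yaw)).as_rotvec(),3))
E
python3 - <<'E'
from workcell import r
from h import *
o=r.get_obs();go(o,[.6465,-.067,.26])
E
```

```text
shift [-0.6203 -0.3307 -0.0468] turn [ 0.   -0.    1.19]
```

Seen so far. Top view: the jars in the organiser have their lids at tall (292,126), square (266,151) and wide (243,128). The doming block is at (267,134). Possible mix-ups:
- **Square jar:** the clear one at (266,151) is right. The orange one at (193,141) is the decoy.
- **Rubber block:** the black one at (136,206) is right. The yellow one at (141,272) is the decoy.

The close crops confirm both choices. I'll start with the tall jar.

Emit:
arm_command:
  motion:
    - [0, [-0.035, -0.02, -0.02], [0, 0, 0.12]]
    - [0, [-0.07, -0.038, -0.047], [0, 0, 0.24]]
    - [0, [-0.105, -0.056, -0.047], [0, 0, 0.36]]
    - [0, [-0.14, -0.075, -0.047], [0, 0, 0.48]]
    - [0, [-0.175, -0.093, -0.047], [0, 0, 0.6]]
  newtons: 50

```text
t: 1.62
position: [0.3315, 0.3275, 0.2611]
tcp_rot: [1.522, 2.747, 0.003]
force: [0.1, -0.0, -0.3]
grip_width: 0.0854
```

```bash
cat > g.sh <<'E'
python3 - "$@" <<'P'
import sys
from workcell import r
from h import *
v=list(map(float,sys.argv[1:]))
o=r.get_obs();print(round(o["t"],2),np.round(o["position"],4),np.round(R.from_rotvec(o["tcp_rot"]).as_matrix()[:,1],3),"F",np.round(o["force"],1),"w",round(o["grip_width"],4))
go(o,v[:3],v[3] if len(v)>3 else -1.5)
P
E
chmod +x g.sh; bash g.sh .6465 -.067 .26
```

```text
1.62 [0.3315 0.3275 0.2611] [0.848 0.53  0.002] F [ 0.1 -0.  -0.3] w 0.0854
shift [-0.5015  0.0578  0.0011] turn [ 0.002 -0.001  0.585]
```

Emit:
arm_command:
  motion:
    - [0, [-0.041, 0.005, 0], [0, 0, 0.12]]
    - [0, [-0.082, 0.01, 0], [0, 0, 0.24]]
    - [0, [-0.123, 0.015, 0.001], [0, 0, 0.36]]
    - [0, [-0.164, 0.02, 0.001], [0, 0, 0.48]]
    - [0, [-0.204, 0.024, 0.001], [0, 0, 0.585]]

```text
t: 2.03
position: [0.461, 0.1673, 0.2594]
tcp_rot: [2.251, 2.191, 0.001]
force: [0.1, 1.0, 0.2]
grip_width: 0.0855
```

```bash
bash g.sh .6465 -.067 .26
```

```text
2.03 [0.461  0.1673 0.2594] [ 1.    -0.027  0.001] F [0.1 1.  0.2] w 0.0855
shift [-0.2291  0.1918 -0.0006] turn [ 0.001 -0.    -0.001]
```

Emit:
arm_command:
  motion:
    - [0, [-0.03, 0.025, 0], [0, 0, 0]]
    - [0, [-0.06, 0.05, 0], [0, 0, 0]]
    - [0, [-0.09, 0.075, 0], [0, 0, 0]]
    - [0, [-0.12, 0.1, 0], [0, 0, 0]]
    - [0, [-0.15, 0.125, 0], [0, 0, 0]]

```text
t: 2.45
position: [0.5827, 0.0147, 0.2592]
tcp_rot: [2.245, 2.198, 0.0]
force: [1.9, 1.3, 0.6]
grip_width: 0.0851
```

Emit:
arm_command:
  motion:
    - [0, [-0.03, 0.025, 0.01], [0, 0, 0]]
    - [0, [-0.06, 0.05, 0.03], [0, 0, 0]]
    - [0, [-0.079, 0.067, 0.05], [0, 0, 0]]
    - [0, [-0.079, 0.067, 0.07], [0, 0, 0]]
    - [0, [-0.079, 0.067, 0.07], [0, 0, 0]]

```text
t: 2.87
position: [0.6453, -0.065, 0.1835]
tcp_rot: [-2.242, -2.19, 0.008]
force: [-0.6, -0.3, -0.2]
grip_width: 0.0856
```

```bash
bash g.sh .6465 -.067 .108; python3 -c "
from workcell import r;import cv2
for n in('top','scene'):
  c=r.camera(n);a=c['color'];a=a[60:220,180:340] if n=='top' else a[110:270,220:380];cv2.imwrite('pics/a_%s.png'%n,cv2.resize(a,None,fx=3.7,fy=3.7,interpolation=2))
"
```

```text
2.87 [ 0.6453 -0.065   0.1835] [ 1.    -0.023 -0.009] F [-0.6 -0.3 -0.2] w 0.0856
shift [-0.0021  0.0019  0.0755] turn [-0.009 -0.002  0.003]
```

View pics/a_scene.png

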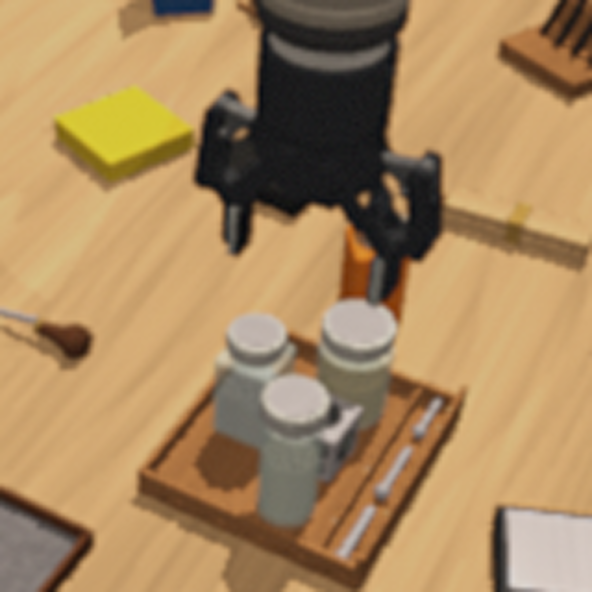

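View pics/a_top.png

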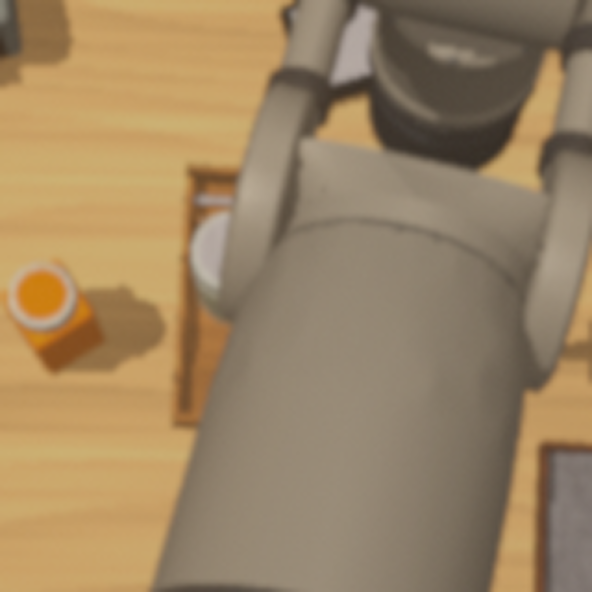

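Emit:
arm_command:
  motion:
    - [0, [-0.002, 0.002, 0.01], [0, 0, 0]]
    - [0, [-0.002, 0.002, 0.03], [0, 0, 0]]
    - [0, [-0.002, 0.002, 0.03], [0, 0, 0]]
    - [0, [-0.002, 0.002, 0.03], [0, 0, 0]]

```text
t: 3.3
position: [0.6488, -0.0651, 0.1596]
tcp_rot: [-2.243, -2.199, 0.0]
force: [-0.3, 0.1, 0.5]
grip_width: 0.0852
```

```bash
bash g.sh .6465 -.067 .11; python3 -c "
from workcell import r;import cv2;from h import *
c=r.camera('scene');a=c['color'];a=a[130:250,240:360];cv2.imwrite('pics/b_%s.png'%'s',cv2.resize(a,None,fx=5,fy=5,interpolation=2))
o=r.get_obs();p=o['position']
for d in (0,-.014): 
  for s in (-.0425,0,.0425): print(d,s,(proj(c,p+[s,0,d])-[240,130])*5)
"
```

```text
3.3 [ 0.6488 -0.0651  0.1596] [ 1.   -0.02 -0.  ] F [-0.3  0.1  0.5] w 0.0852
shift [-0.002  -0.0022  0.0496] turn [-0.    -0.     0.006]
0 -0.0425 [226.70066982 338.65901245]
0 0 [307.96921293 367.94143802]
0 0.0425 [392.4355099  398.37606818]
-0.014 -0.0425 [225.63442524 360.22506538]
-0.014 0 [305.98436209 389.59533713]
-0.014 0.0425 [389.46028247 420.10824806]
```

View pics/b_s.png

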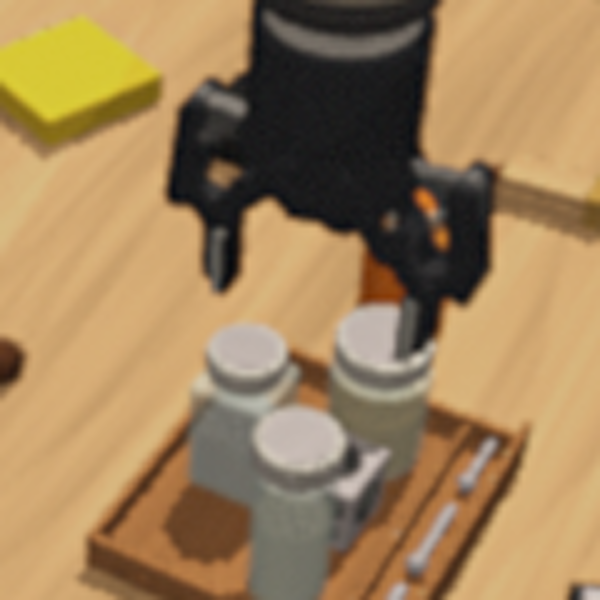

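```bash
python3 -c "
import pickle;from h import *
P=pickle.load(open('P.pkl','rb'));p=np.array([.2075,.4818,.2125]);u=np.array([.396,.917,0])
for n in P:
  for s in (-.05,0,.05): print(n,s,proj(P[n],p+u*s), proj(P[n],p+u*s+[0,0,-.014]))
a=P['scene']['color'][0:100,200:300];cv2.imwrite('pics/s_g.png',cv2.resize(a,None,fx=6,fy=6,interpolation=2))
"
```

```text
top -0.05 [ 29.75458217 334.12407295] [ 33.29373288 333.08345441]
top 0 [  6.99657834 322.91738983] [ 10.87545815 322.05409002]
top 0.05 [-15.59549244 311.79241683] [-11.3818831  311.10390184]
scene -0.05 [244.40722438  69.79310133] [244.55875013  73.53727977]
scene 0 [255.40120205  66.4490948 ] [255.47318996  70.15414785]
scene 0.05 [266.03138979  63.2157412 ] [266.02895991  66.88219227]
```

View pics/s_g.png

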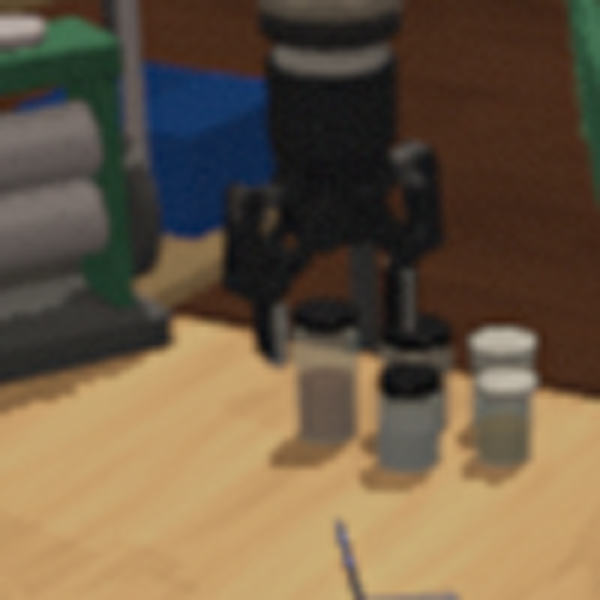

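Emit:
arm_command:
  motion:
    - [255, [0, 0, 0], [0, 0, 0]]
    - [255, [0, 0, 0], [0, 0, 0]]
    - [255, [0, 0, 0], [0, 0, 0]]
    - [255, [0, 0, 0], [0, 0, 0]]
    - [255, [0, 0, 0], [0, 0, 0]]

```text
t: 3.77
position: [0.6492, -0.0659, 0.1596]
tcp_rot: [2.244, 2.198, 0.001]
force: [0.4, 0.5, -0.1]
grip_width: 0.0258
```

Emit:
arm_command:
  motion:
    - [255, [0, 0, 0], [0, 0, 0]]
    - [255, [0, 0, 0], [0, 0, 0]]
    - [255, [0, 0, 0], [0, 0, 0]]
    - [255, [0, 0, 0], [0, 0, 0]]
    - [255, [0, 0, 0], [0, 0, 0]]

```text
t: 4.18
position: [0.6491, -0.0659, 0.1591]
tcp_rot: [-2.245, -2.198, -0.0]
force: [0.0, 0.6, 0.5]
grip_width: 0.0001
```

```bash
bash g.sh .6465 -.067 .11; python3 -c "
from workcell import r;import cv2;from h import *
c=r.camera('scene');a=c['color'];a=a[130:250,240:360];cv2.imwrite('pics/c_%s.png'%'s',cv2.resize(a,None,fx=5,fy=5,interpolation=2))
o=r.get_obs();p=o['position']
for d in (0,-.014): 
  for s in (-.0425,0,.0425): print(d,s,(proj(c,p+[s,0,d])-[240,130])*5)
"
```

```text
4.18 [ 0.6491 -0.0659  0.1591] [ 1.    -0.021 -0.   ] F [0.  0.6 0.5] w 0.0001
shift [-0.0012 -0.0025  0.0491] turn [-0.    -0.     0.005]
0 -0.0425 [225.52179928 341.24689084]
0 0 [306.70525496 370.55674055]
0 0.0425 [391.08061716 401.0189716 ]
-0.014 -0.0425 [224.46912524 362.76883725]
-0.014 0 [304.73587025 392.16532262]
-0.014 0.0425 [388.12294649 422.70458227]
```

View pics/c_s.png

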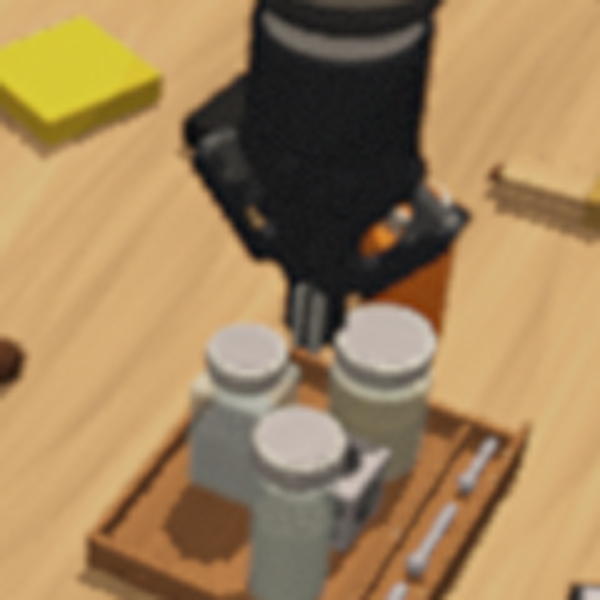

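```bash
python3 -c "
import pickle;from h import *
P=pickle.load(open('P.pkl','rb'))
a=P['top']['color'][284:384,0:120];cv2.imwrite('pics/t_g.png',cv2.resize(a,None,fx=6,fy=6,interpolation=2))
"
```

```text
(no output)
```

View pics/t_g.png

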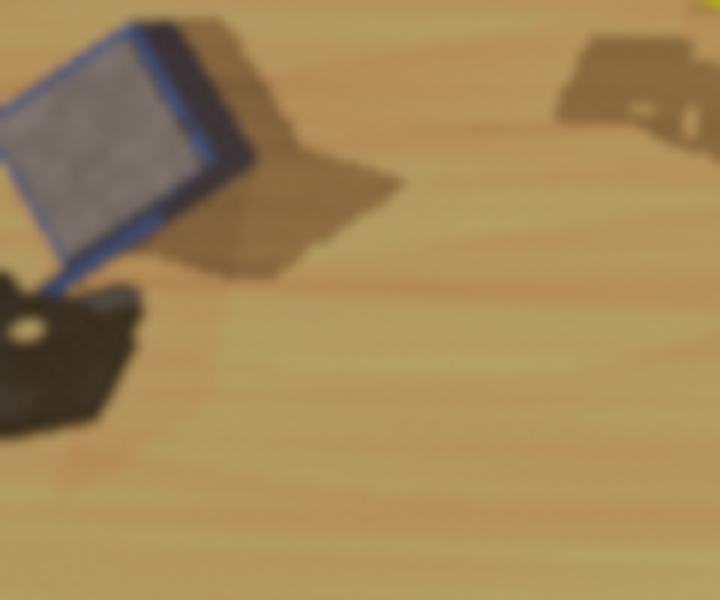

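Emit:
arm_command:
  motion:
    - [255, [-0.02, -0.02, -0.02], [0, 0, 0]]
    - [255, [-0.045, -0.05, -0.03], [0, 0, 0]]
    - [255, [-0.07, -0.08, -0.03], [0, 0, 0]]
    - [255, [-0.095, -0.11, -0.03], [0, 0, 0]]
    - [255, [-0.12, -0.14, -0.03], [0, 0, 0]]

```text
t: 4.65
position: [0.5052, -0.1836, 0.1895]
tcp_rot: [2.243, 2.198, 0.0]
force: [-0.4, 0.1, 0.5]
grip_width: -0.0001
```

Emit:
arm_command:
  motion:
    - [255, [-0.027, -0.03, 0], [0, 0, 0]]
    - [255, [-0.054, -0.06, 0], [0, 0, 0]]
    - [255, [-0.08, -0.09, 0], [0, 0, 0]]
    - [255, [-0.108, -0.12, 0], [0, 0, 0]]
    - [255, [-0.135, -0.15, 0], [0, 0, 0]]

```text
t: 5.07
position: [0.3523, -0.3157, 0.1895]
tcp_rot: [2.244, 2.198, -0.0]
force: [1.2, -0.1, -0.3]
grip_width: -0.0005
```

Emit:
arm_command:
  motion:
    - [255, [-0.025, -0.03, 0], [0, 0, 0]]
    - [255, [-0.05, -0.06, 0], [0, 0, 0]]
    - [255, [-0.075, -0.09, 0], [0, 0, 0]]
    - [255, [-0.08, -0.1, 0], [0, 0, 0]]
    - [255, [-0.08, -0.1, 0], [0, 0, 0]]

```text
t: 5.48
position: [0.2499, -0.394, 0.1892]
tcp_rot: [2.249, 2.193, -0.001]
force: [-0.7, 0.1, -0.7]
grip_width: -0.0002
```

```bash
bash g.sh .6465 -.067 .11; python3 -c "
from workcell import r;import cv2;from h import *
p=r.get_obs()['position']
for n in ('scene','top'):
  c=r.camera(n);q=proj(c,p);x,y=(np.clip(q,[60,60],[452,324])-60).astype(int);a=c['color'][y:y+120,x:x+120];cv2.imwrite('pics/d_%s.png'%n,cv2.resize(a,None,fx=5,fy=5,interpolation=2))
  for d in (.03,.015,0,-.014): print(n,d,(proj(c,p+[0,0,d])-[x,y])*5)
"
```

```text
5.48 [ 0.2499 -0.394   0.1892] [ 1.    -0.025 -0.   ] F [-0.7  0.1 -0.7] w -0.0002
shift [0.337  0.3882 0.079 ] turn [-0.     0.     0.001]
scene 0.03 [273.2367486  254.30478898]
scene 0.015 [287.0834424  279.94730253]
scene 0 [300.56283676 304.90961899]
scene -0.014 [312.82495403 327.61767572]
top 0.03 [354.01057856 309.58293068]
top 0.015 [336.97475231 305.95459016]
top 0 [320.49498179 302.44468002]
top -0.014 [305.59189184 299.27057596]
```

View pics/d_scene.png

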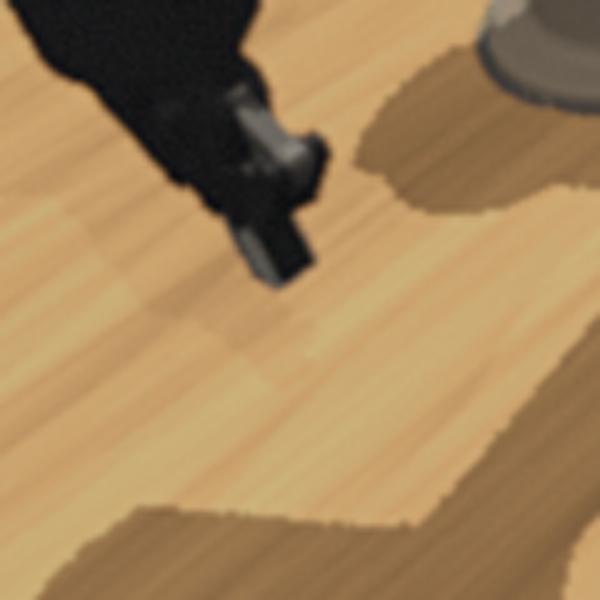

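View pics/d_top.png

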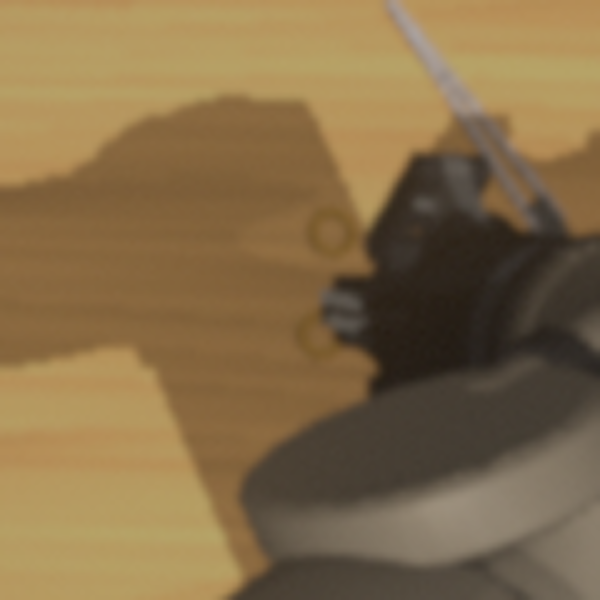

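Emit:
arm_command:
  motion:
    - [255, [0.03, 0.03, 0.04], [0, 0, 0]]
    - [255, [0.06, 0.06, 0.08], [0, 0, 0]]
    - [255, [0.06, 0.06, 0.12], [0, 0, 0]]
    - [255, [0.06, 0.06, 0.15], [0, 0, 0]]
    - [255, [0.06, 0.06, 0.15], [0, 0, 0]]

```text
t: 6.0
position: [0.3138, -0.3288, 0.0349]
tcp_rot: [-2.235, -2.198, -0.003]
force: [-0.6, 1.2, 0.0]
grip_width: 0.0003
```

Emit:
arm_command:
  motion:
    - [255, [0, 0, 0.005], [0, 0, 0]]
    - [255, [0, 0, 0.01], [0, 0, 0]]
    - [255, [0, 0, 0.015], [0, 0, 0]]
    - [255, [0, 0, 0.015], [0, 0, 0]]

```text
t: 6.33
position: [0.3139, -0.3343, 0.0245]
tcp_rot: [2.243, 2.197, -0.0]
force: [0.2, 0.9, -0.2]
grip_width: -0.0002
```

```bash
bash g.sh .6465 -.067 .11; python3 -c "
from workcell import r;import cv2;from h import *
p=r.get_obs()['position']
for n in ('scene','top')[:1]:
  c=r.camera(n);q=proj(c,p);x,y=(np.clip(q,[60,60],[452,324])-60).astype(int);a=c['color'][y:y+120,x:x+120];cv2.imwrite('pics/e_%s.png'%n,cv2.resize(a,None,fx=5,fy=5,interpolation=2))
  for d in (.03,.015,0,-.014): print(n,d,(proj(c,p+[0,0,d])-[x,y])*5)
"
```

```text
6.33 [ 0.3139 -0.3343  0.0245] [ 1.    -0.021  0.001] F [ 0.2  0.9 -0.2] w -0.0002
shift [ 0.274   0.3271 -0.0855] turn [0.001 0.001 0.005]
scene 0.03 [288.68422724 262.30487912]
scene 0.015 [296.79967526 281.82147371]
scene 0 [304.7303359  300.89367875]
scene -0.014 [311.97107573 318.3067142 ]
```

View pics/e_scene.png

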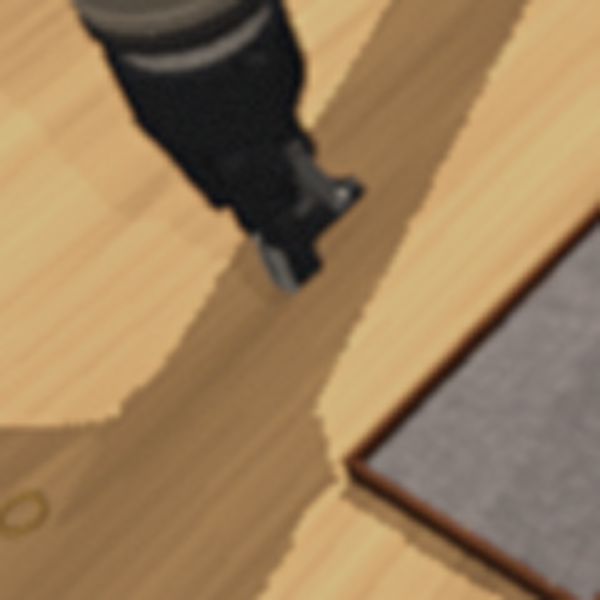

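Emit:
arm_command:
  motion:
    - [255, [0, 0, 0.005], [0, 0, 0]]
    - [255, [0, 0, 0.01], [0, 0, 0]]
    - [255, [0, 0, 0.012], [0, 0, 0]]
    - [255, [0, 0, 0.012], [0, 0, 0]]

```text
t: 6.72
position: [0.3131, -0.3337, 0.0118]
tcp_rot: [-2.245, -2.197, -0.0]
force: [0.1, 0.2, -0.4]
grip_width: -0.0003
```

Emit:
arm_command:
  motion:
    - [255, [0, 0, 0.003], [0, 0, 0]]
    - [255, [0, 0, 0.006], [0, 0, 0]]
    - [255, [0, 0, 0.006], [0, 0, 0]]

```text
t: 6.97
position: [0.3132, -0.3336, 0.0057]
tcp_rot: [-2.244, -2.197, -0.0]
force: [-0.5, 0.5, -0.7]
grip_width: -0.0002
```

Emit:
arm_command:
  motion:
    - [255, [0, 0, 0.003], [0, 0, 0]]
    - [255, [0, 0, 0.005], [0, 0, 0]]
    - [255, [0, 0, 0.005], [0, 0, 0]]

```text
t: 7.22
position: [0.3133, -0.3336, 0.0007]
tcp_rot: [-2.244, -2.198, -0.0]
force: [-0.2, 0.1, 0.5]
grip_width: 0.0001
```

Emit:
arm_command:
  motion:
    - [255, [0, 0, 0.003], [0, 0, 0]]
    - [255, [0, 0, 0.006], [0, 0, 0]]
    - [255, [0, 0, 0.006], [0, 0, 0]]

```text
t: 7.47
position: [0.3132, -0.3336, -0.0054]
tcp_rot: [-2.244, -2.197, -0.0]
force: [-0.3, 0.4, 0.4]
grip_width: -0.0001
```

Emit:
arm_command:
  motion:
    - [255, [0, 0, 0.002], [0, 0, 0]]
    - [255, [0, 0, 0.004], [0, 0, 0]]
    - [255, [0, 0, 0.004], [0, 0, 0]]

```text
t: 7.72
position: [0.3133, -0.3337, -0.0092]
tcp_rot: [-2.244, -2.198, -0.0]
force: [-0.1, -1.2, -1.2]
grip_width: 0.0002
```

Emit:
arm_command:
  motion:
    - [255, [0, 0, 0.002], [0, 0, 0]]
    - [255, [0, 0, 0.003], [0, 0, 0]]
    - [255, [0, 0, 0.003], [0, 0, 0]]

```text
t: 7.97
position: [0.3133, -0.3337, -0.012]
tcp_rot: [-2.244, -2.198, -0.0]
force: [-0.0, -0.4, -0.1]
grip_width: -0.0003
```

Emit:
arm_command:
  motion:
    - [255, [0, 0, 0.002], [0, 0, 0]]
    - [255, [0, 0, 0.003], [0, 0, 0]]
    - [255, [0, 0, 0.003], [0, 0, 0]]

```text
t: 8.22
position: [0.3133, -0.3337, -0.0151]
tcp_rot: [-2.244, -2.198, -0.0]
force: [-0.2, 0.1, 0.2]
grip_width: 0.0004
```

Emit:
arm_command:
  motion:
    - [255, [0, 0, 0.002], [0, 0, 0]]
    - [255, [0, 0, 0.003], [0, 0, 0]]
    - [255, [0, 0, 0.003], [0, 0, 0]]

```text
t: 8.47
position: [0.3134, -0.3338, -0.018]
tcp_rot: [-2.245, -2.198, -0.0]
force: [0.2, 0.6, 0.9]
grip_width: 0.0
```

```bash
bash g.sh .6465 -.067 .11; python3 -c "
from workcell import r;import cv2;from h import *
p=r.get_obs()['position']
for n in ('scene','top')[:1]:
  c=r.camera(n);q=proj(c,p);x,y=(np.clip(q,[60,60],[452,324])-60).astype(int);a=c['color'][y:y+120,x:x+120];cv2.imwrite('pics/f_%s.png'%n,cv2.resize(a,None,fx=5,fy=5,interpolation=2))
  for d in (.03,.015,0,-.014): print(n,d,(proj(c,p+[0,0,d])-[x,y])*5)
"
```

```text
8.47 [ 0.3134 -0.3338 -0.018 ] [ 1.    -0.021 -0.   ] F [0.2 0.6 0.9] w 0.0
shift [ 0.2738  0.3274 -0.1279] turn [-0.    -0.     0.005]
scene 0.03 [286.10323107 265.3961687 ]
scene 0.015 [293.70820203 283.69431136]
scene 0 [301.14550814 301.58903957]
scene -0.014 [307.94056447 317.93846558]
```

View pics/f_scene.png

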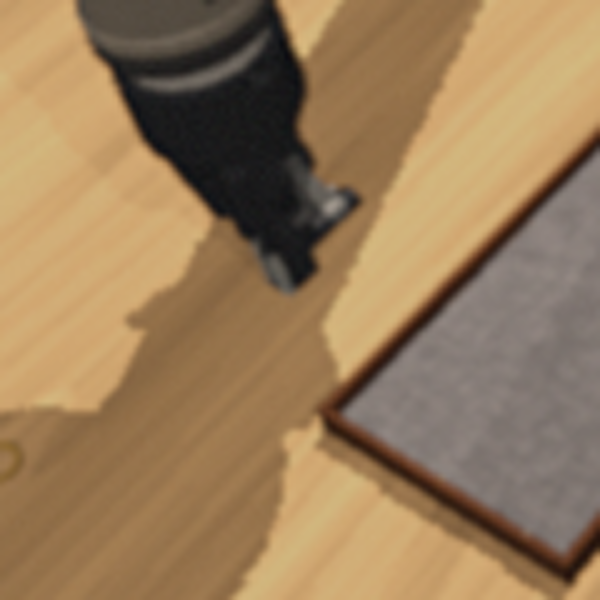

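Still no contact, so the reported z really does sit well below the real fingertips. I'll keep going in small steps.

Emit:
arm_command:
  motion:
    - [255, [0, 0, 0.002], [0, 0, 0]]
    - [255, [0, 0, 0.003], [0, 0, 0]]
    - [255, [0, 0, 0.003], [0, 0, 0]]

```text
t: 8.77
position: [0.3135, -0.3339, -0.0182]
tcp_rot: [2.243, 2.198, -0.0]
force: [-5.5, 7.7, 35.7]
grip_width: 0.0001
```

Emit:
arm_command:
  motion:
    - [255, [0, 0, 0.002], [0, 0, 0]]
    - [255, [0, 0, 0.002], [0, 0, 0]]

```text
t: 8.93
position: [0.3136, -0.334, -0.0183]
tcp_rot: [2.242, 2.197, -0.001]
force: [-9.2, 12.2, 61.1]
grip_width: 0.0002
```

Emit:
arm_command:
  motion:
    - [255, [0, 0, 0.002], [0, 0, 0]]
    - [255, [0, 0, 0.002], [0, 0, 0]]

```text
t: 9.1
position: [0.3136, -0.3341, -0.0185]
tcp_rot: [2.242, 2.197, -0.001]
force: [-13.7, 17.3, 86.6]
grip_width: -0.0003
```

Emit:
arm_command:
  motion:
    - [0, [0, 0, -0.02], [0, 0, 0]]
    - [0, [0, 0, -0.06], [0, 0, 0]]
    - [0, [0.02, 0.025, -0.1], [0, 0, 0]]
    - [0, [0.04, 0.055, -0.13], [0, 0, 0]]
    - [0, [0.06, 0.085, -0.15], [0, 0, 0]]

```text
t: 9.52
position: [0.3903, -0.2822, 0.1204]
tcp_rot: [2.245, 2.193, -0.0]
force: [1.2, -1.5, -0.0]
grip_width: 0.0604
```

Emit:
arm_command:
  motion:
    - [0, [0.025, 0.03, 0], [0, 0, 0]]
    - [0, [0.05, 0.06, 0], [0, 0, 0]]
    - [0, [0.075, 0.09, 0], [0, 0, 0]]
    - [0, [0.1, 0.12, 0], [0, 0, 0]]
    - [0, [0.125, 0.15, 0], [0, 0, 0]]

```text
t: 9.93
position: [0.5435, -0.1586, 0.1178]
tcp_rot: [2.244, 2.198, 0.0]
force: [0.1, -0.4, -0.5]
grip_width: 0.0857
```

```bash
bash g.sh .6465 -.067 .125
```

```text
9.93 [ 0.5435 -0.1586  0.1178] [ 1.    -0.021  0.   ] F [ 0.1 -0.4 -0.5] w 0.0857
shift [ 0.0937  0.1011 -0.0072] turn [ 0.    -0.     0.005]
```

Emit:
arm_command:
  motion:
    - [0, [0.03, 0.03, -0.007], [0, 0, 0.004]]
    - [0, [0.06, 0.06, -0.007], [0, 0, 0.004]]
    - [0, [0.088, 0.094, -0.007], [0, 0, 0.004]]
    - [0, [0.088, 0.094, -0.007], [0, 0, 0.004]]
    - [0, [0.088, 0.094, -0.007], [0, 0, 0.004]]

```text
t: 10.35
position: [0.6392, -0.0719, 0.1238]
tcp_rot: [-2.245, -2.197, 0.0]
force: [-0.9, -0.5, -0.1]
grip_width: 0.0855
```

```bash
cat > pic.py <<'E'
import sys
from workcell import r
from h import *
nm,cam=sys.argv[1],sys.argv[2]
c=r.camera(cam);o=r.get_obs();p=o["position"]+[0,0,.032]
if len(sys.argv)>3: q=np.array(list(map(float,sys.argv[3].split(','))))
else: q=proj(c,p)
x,y=(np.clip(q,[60,60],[452,324])-60).astype(int);a=c['color'][y:y+120,x:x+120];cv2.imwrite(f'pics/{nm}.png',cv2.resize(a,None,fx=5,fy=5,interpolation=2))
print("tip mid",(proj(c,p)-[x,y])*5,"off",x,y)
E
bash g.sh .6465 -.067 .074; python3 pic.py g1 scene
```

```text
10.35 [ 0.6392 -0.0719  0.1238] [ 1.    -0.021 -0.   ] F [-0.9 -0.5 -0.1] w 0.0855
shift [0.0051 0.0072 0.0498] turn [-0.    -0.     0.005]
tip mid [302.89573629 302.40477592] off 235 145
```

View pics/g1.png

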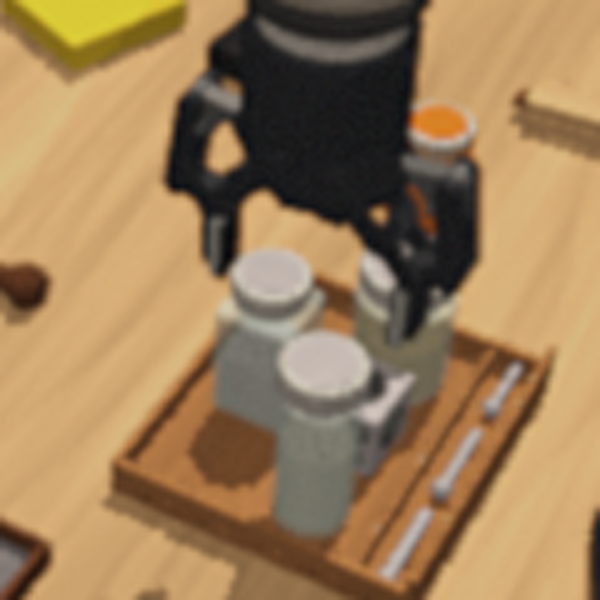

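Emit:
arm_command:
  motion:
    - [0, [0.005, 0.007, 0.01], [0, 0, 0]]
    - [0, [0.005, 0.007, 0.03], [0, 0, 0]]
    - [0, [0.005, 0.007, 0.035], [0, 0, 0]]
    - [0, [0.005, 0.007, 0.035], [0, 0, 0]]
    - [0, [0.005, 0.007, 0.035], [0, 0, 0]]

```text
t: 10.82
position: [0.6447, -0.0702, 0.0896]
tcp_rot: [-2.25, -2.191, 0.001]
force: [0.8, -0.5, 0.3]
grip_width: 0.0855
```

```bash
bash g.sh .6465 -.067 .074; python3 pic.py g2 scene
```

```text
10.82 [ 0.6447 -0.0702  0.0896] [ 1.    -0.026 -0.001] F [ 0.8 -0.5  0.3] w 0.0855
shift [0.0032 0.0017 0.0156] turn [-0.001 -0.    -0.   ]
tip mid [300.68169551 304.13888098] off 238 155
```

View pics/g2.png

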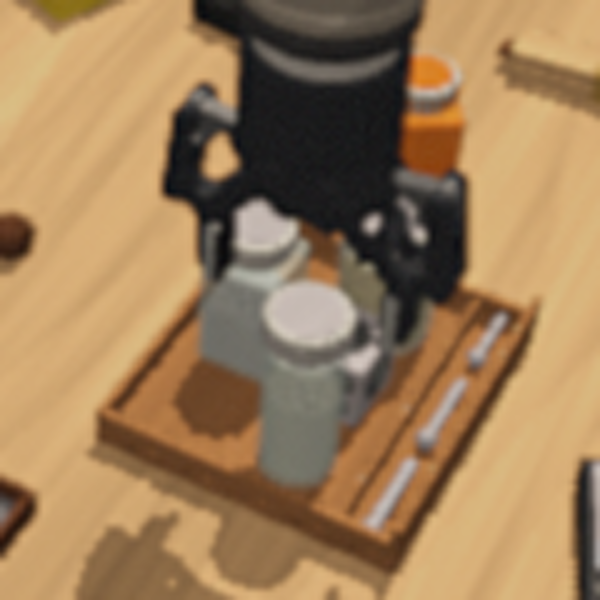

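Emit:
arm_command:
  motion:
    - [0, [0.002, 0.002, 0.008], [0, 0, 0]]
    - [0, [0.002, 0.002, 0.015], [0, 0, 0]]
    - [0, [0.002, 0.002, 0.016], [0, 0, 0]]
    - [0, [0.002, 0.002, 0.016], [0, 0, 0]]

```text
t: 11.2
position: [0.6468, -0.0672, 0.0729]
tcp_rot: [-2.248, -2.193, 0.001]
force: [-0.9, -0.1, 0.7]
grip_width: 0.0852
```

```bash
bash g.sh .6465 -.067 .074; python3 pic.py g3 scene
```

```text
11.2 [ 0.6468 -0.0672  0.0729] [ 1.    -0.025 -0.001] F [-0.9 -0.1  0.7] w 0.0852
shift [ 0.0002 -0.0003 -0.0011] turn [-0.001 -0.     0.001]
tip mid [304.46397127 301.48947478] off 238 160
```

View pics/g3.png

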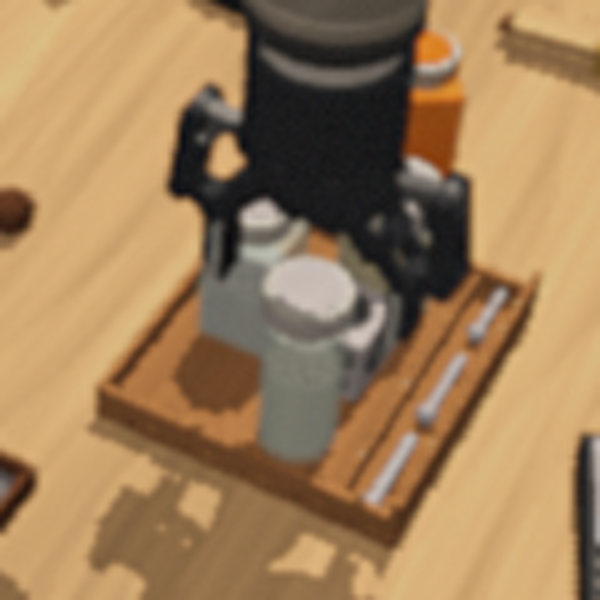

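Emit:
arm_command:
  motion:
    - [255, [0, 0, 0], [0, 0, 0]]
    - [255, [0, 0, 0], [0, 0, 0]]
    - [255, [0, 0, 0], [0, 0, 0]]
    - [255, [0, 0, 0], [0, 0, 0]]
    - [255, [0, 0, 0], [0, 0, 0]]
  newtons: 50

```text
t: 11.67
position: [0.6476, -0.0675, 0.0743]
tcp_rot: [2.248, 2.193, 0.001]
force: [-1.1, -0.1, 2.3]
grip_width: 0.0424
```

```bash
bash g.sh .6465 -.067 .074; python3 pic.py g4 scene
```

```text
11.67 [ 0.6476 -0.0675  0.0743] [ 1.    -0.025  0.001] F [-1.1 -0.1  2.3] w 0.0424
shift [ 0.0005 -0.0012  0.0003] turn [0.001 0.    0.001]
tip mid [300.40167849 300.74678603] off 239 160
```

View pics/g4.png

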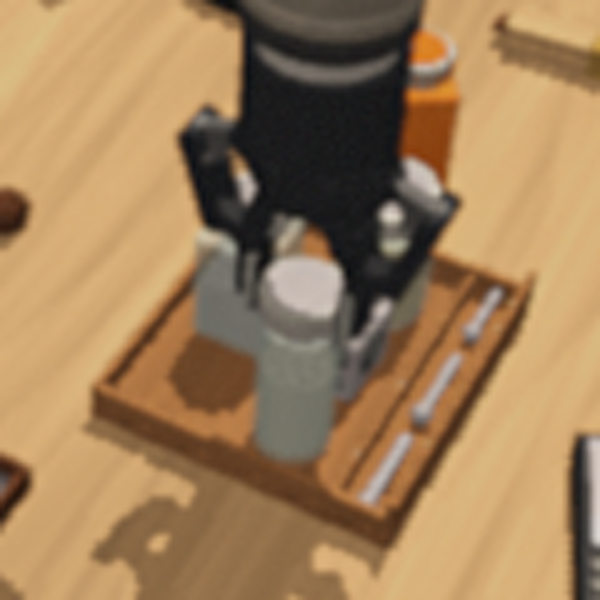

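Emit:
arm_command:
  motion:
    - [0, [0, 0, 0], [0, 0, 0]]
    - [0, [0, 0, 0], [0, 0, 0]]
    - [0, [0, 0, 0], [0, 0, 0]]
    - [0, [-0.008, 0, 0], [0, 0, 0]]
    - [0, [-0.008, 0, 0], [0, 0, 0]]

```text
t: 12.13
position: [0.6471, -0.0767, 0.0736]
tcp_rot: [2.249, 2.193, -0.001]
force: [-0.1, -0.4, -0.0]
grip_width: 0.0852
```

Emit:
arm_command:
  motion:
    - [255, [0, 0, 0], [0, 0, 0]]
    - [255, [0, 0, 0], [0, 0, 0]]
    - [255, [0, 0, 0], [0, 0, 0]]
    - [255, [0, 0, 0], [0, 0, 0]]
    - [255, [0, 0, 0], [0, 0, 0]]

```text
t: 12.55
position: [0.6474, -0.0754, 0.074]
tcp_rot: [2.249, 2.193, 0.001]
force: [0.7, -0.1, 0.8]
grip_width: 0.0426
```

```bash
bash g.sh .6465 -.067 .074; python3 pic.py g5 scene
```

```text
12.55 [ 0.6474 -0.0754  0.074 ] [ 1.    -0.025  0.001] F [ 0.7 -0.1  0.8] w 0.0426
shift [ 0.0083 -0.0011  0.    ] turn [0.001 0.    0.001]
tip mid [303.0624899  301.03400299] off 237 162
```

View pics/g5.png

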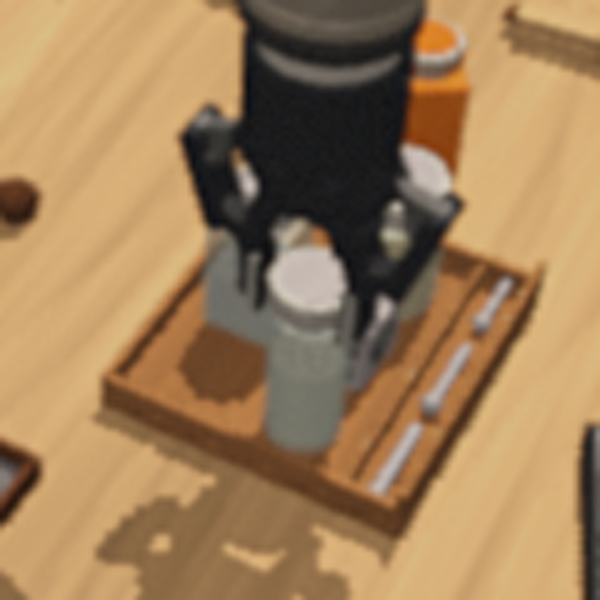

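Emit:
arm_command:
  motion:
    - [255, [0, 0, -0.006], [0, 0, 0]]
    - [255, [0, 0, -0.015], [0, 0, 0]]
    - [255, [0, 0, -0.03], [0, 0, 0]]
    - [255, [0, 0, -0.045], [0, 0, 0]]
    - [255, [0, 0, -0.045], [0, 0, 0]]

```text
t: 13.02
position: [0.6489, -0.0758, 0.1226]
tcp_rot: [2.245, 2.19, 0.005]
force: [1.0, 0.3, -1.6]
grip_width: 0.0425
```

```bash
bash g.sh .4645 -.357 .12; python3 pic.py g6 scene
```

```text
13.02 [ 0.6489 -0.0758  0.1226] [ 1.    -0.025  0.006] F [ 1.   0.3 -1.6] w 0.0425
shift [-0.2857 -0.1773  0.0019] turn [0.006 0.001 0.001]
tip mid [300.42849835 302.24104253] off 239 148
```

View pics/g6.png

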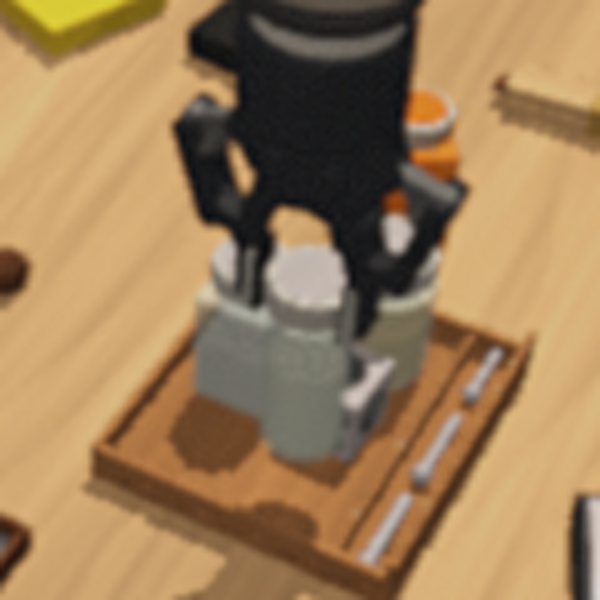

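Emit:
arm_command:
  motion:
    - [255, [-0.015, -0.01, 0], [0, 0, 0]]
    - [255, [-0.045, -0.028, 0], [0, 0, 0]]
    - [255, [-0.076, -0.047, 0], [0, 0, 0]]
    - [255, [-0.107, -0.066, 0], [0, 0, 0]]
    - [255, [-0.137, -0.085, 0], [0, 0, 0]]

```text
t: 13.48
position: [0.5571, -0.211, 0.1177]
tcp_rot: [-2.247, -2.193, 0.001]
force: [-0.3, -0.4, -1.7]
grip_width: 0.0426
```

Emit:
arm_command:
  motion:
    - [255, [-0.031, -0.019, 0], [0, 0, 0]]
    - [255, [-0.062, -0.038, 0], [0, 0, 0]]
    - [255, [-0.09, -0.057, 0], [0, 0, 0]]
    - [255, [-0.115, -0.072, 0], [0, 0, 0]]
    - [255, [-0.13, -0.082, 0], [0, 0, 0]]

```text
t: 13.9
position: [0.4712, -0.3404, 0.1178]
tcp_rot: [-2.25, -2.19, 0.001]
force: [0.7, 0.5, -2.0]
grip_width: 0.0425
```

Emit:
arm_command:
  motion:
    - [255, [-0.017, -0.009, 0.005], [0, 0, 0]]
    - [255, [-0.017, -0.009, 0.015], [0, 0, 0]]
    - [255, [-0.017, -0.009, 0.025], [0, 0, 0]]
    - [255, [-0.017, -0.009, 0.03], [0, 0, 0]]
    - [255, [-0.017, -0.009, 0.03], [0, 0, 0]]

```text
t: 14.32
position: [0.4635, -0.3531, 0.0865]
tcp_rot: [-2.245, -2.192, -0.0]
force: [-0.4, 0.7, -2.1]
grip_width: 0.0424
```

```bash
bash g.sh .4645 -.357 .072; python3 pic.py g7 scene
```

```text
14.32 [ 0.4635 -0.3531  0.0865] [ 1.    -0.024 -0.003] F [-0.4  0.7 -2.1] w 0.0424
shift [-0.0039  0.0011  0.0145] turn [-0.003 -0.003  0.002]
tip mid [303.99265245 303.90737179] off 101 210
```

View pics/g7.png

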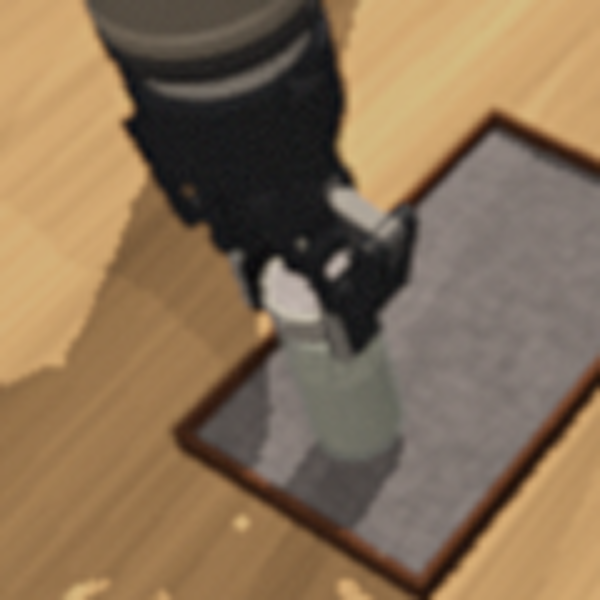

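Emit:
arm_command:
  motion:
    - [255, [-0.002, 0, 0.005], [0, 0, 0]]
    - [255, [-0.002, 0, 0.01], [0, 0, 0]]
    - [255, [-0.002, 0, 0.013], [0, 0, 0]]
    - [255, [-0.002, 0, 0.013], [0, 0, 0]]

```text
t: 14.7
position: [0.4638, -0.3564, 0.0749]
tcp_rot: [-2.248, -2.193, -0.0]
force: [-0.1, 0.5, -1.2]
grip_width: 0.0424
```

Emit:
arm_command:
  motion:
    - [255, [0, 0, 0.0015], [0, 0, 0]]
    - [255, [0, 0, 0.003], [0, 0, 0]]
    - [255, [0, 0, 0.003], [0, 0, 0]]

```text
t: 14.95
position: [0.464, -0.3569, 0.0726]
tcp_rot: [-2.249, -2.193, -0.0]
force: [-0.1, -0.3, -1.9]
grip_width: 0.0423
```

Emit:
arm_command:
  motion:
    - [255, [0, 0, 0.001], [0, 0, 0]]
    - [255, [0, 0, 0.002], [0, 0, 0]]
    - [255, [0, 0, 0.002], [0, 0, 0]]

```text
t: 15.2
position: [0.4643, -0.3573, 0.072]
tcp_rot: [2.248, 2.192, -0.0]
force: [-0.7, 1.8, 5.5]
grip_width: 0.0423
```

Emit:
arm_command:
  motion:
    - [0, [0, 0, -0.001], [0, 0, 0]]
    - [0, [0, 0, -0.001], [0, 0, 0]]
    - [0, [0, 0, -0.001], [0, 0, 0]]
    - [0, [0, 0, -0.015], [0, 0, 0]]
    - [0, [0, 0, -0.05], [0, 0, 0]]

```text
t: 15.62
position: [0.4618, -0.3548, 0.1167]
tcp_rot: [-2.242, -2.186, 0.0]
force: [0.9, 0.0, -0.5]
grip_width: 0.0854
```

Emit:
arm_command:
  motion:
    - [0, [0.02, 0.01, -0.01], [0, 0, 0]]
    - [0, [0.055, 0.021, -0.01], [0, 0, 0]]
    - [0, [0.091, 0.034, -0.01], [0, 0, 0]]
    - [0, [0.126, 0.048, -0.01], [0, 0, 0]]
    - [0, [0.162, 0.061, -0.01], [0, 0, 0]]

```text
t: 16.03
position: [0.5295, -0.1952, 0.1309]
tcp_rot: [2.25, 2.192, 0.0]
force: [0.8, -1.3, 0.5]
grip_width: 0.0854
```

```bash
bash g.sh .592 -.0145 .12
```

```text
16.03 [ 0.5295 -0.1952  0.1309] [ 1.    -0.026  0.001] F [ 0.8 -1.3  0.5] w 0.0854
shift [0.1822 0.0578 0.0109] turn [0.001 0.    0.   ]
```

Emit:
arm_command:
  motion:
    - [0, [0.037, 0.012, 0], [0, 0, 0]]
    - [0, [0.074, 0.024, 0.003], [0, 0, 0]]
    - [0, [0.11, 0.036, 0.006], [0, 0, 0]]
    - [0, [0.145, 0.047, 0.01], [0, 0, 0]]
    - [0, [0.178, 0.057, 0.01], [0, 0, 0]]

```text
t: 16.45
position: [0.5905, -0.0178, 0.12]
tcp_rot: [-2.248, -2.193, 0.001]
force: [-0.7, 0.4, 0.7]
grip_width: 0.0855
```

Emit:
arm_command:
  motion:
    - [0, [0, 0, 0], [0, 0, 0]]
    - [0, [0, 0, 0], [0, 0, 0]]
    - [0, [0, 0, 0], [0, 0, 0]]

```text
t: 16.7
position: [0.5903, -0.0202, 0.1206]
tcp_rot: [-2.248, -2.194, 0.001]
force: [0.2, -1.1, 0.3]
grip_width: 0.0855
```

```bash
bash g.sh .592 -.0145 .065; python3 pic.py k1 scene; python3 pic.py k1t top 374,200
```

```text
16.7 [ 0.5903 -0.0202  0.1206] [ 1.    -0.024 -0.   ] F [ 0.2 -1.1  0.3] w 0.0855
shift [0.0058 0.0016 0.0556] turn [-0.     0.     0.002]
tip mid [301.1558298  302.67193416] off 227 127
tip mid [-214.74501828   20.57838745] off 314 140
```

View pics/k1.png

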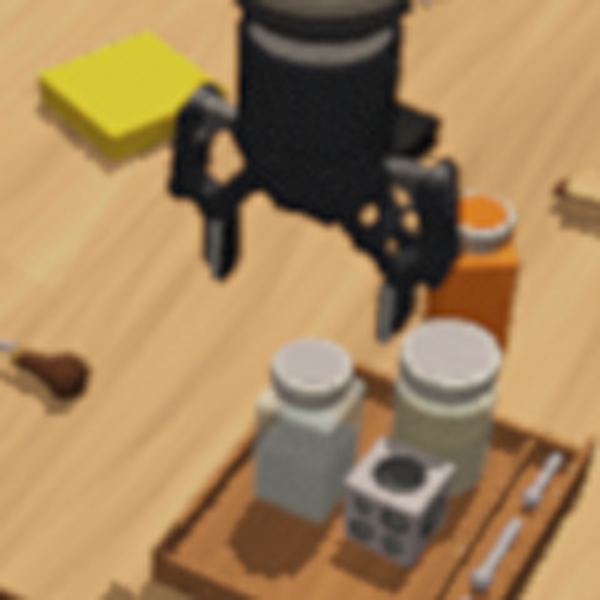

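View pics/k1t.png

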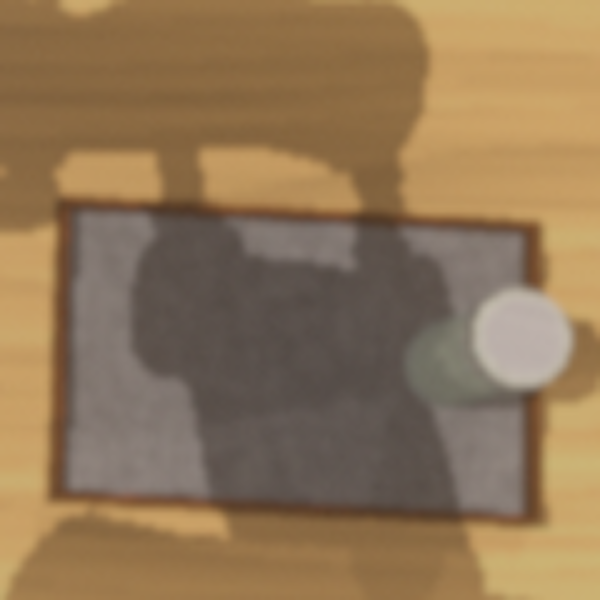

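Emit:
arm_command:
  motion:
    - [0, [0.006, 0.002, 0.015], [0, 0, 0]]
    - [0, [0.006, 0.002, 0.03], [0, 0, 0]]
    - [0, [0.006, 0.002, 0.036], [0, 0, 0]]
    - [0, [0.006, 0.002, 0.036], [0, 0, 0]]
    - [0, [0.006, 0.002, 0.036], [0, 0, 0]]

```text
t: 17.22
position: [0.5925, -0.015, 0.0849]
tcp_rot: [-2.25, -2.192, 0.0]
force: [0.5, -0.6, 0.1]
grip_width: 0.0856
```

```bash
bash g.sh .592 -.0145 .065; python3 pic.py k2 scene; python3 -c "
import pickle;from h import *
T=pickle.load(open('P.pkl','rb'))['top'];print(at(T,(418,207.2),.114))"
```

```text
17.22 [ 0.5925 -0.015   0.0849] [ 1.    -0.026 -0.   ] F [ 0.5 -0.6  0.1] w 0.0856
shift [ 0.0004 -0.0006  0.0199] turn [-0. -0. -0.]
tip mid [303.2482339  304.93606831] off 228 136
[ 0.46374689 -0.35161823  0.114     ]
```

View pics/k2.png

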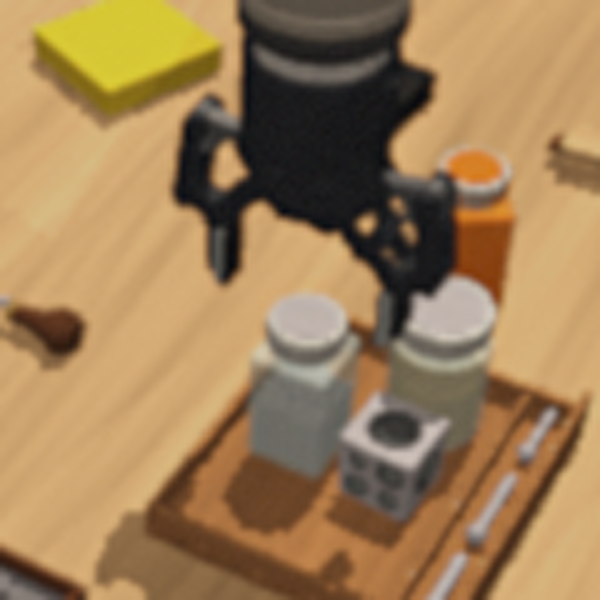

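Emit:
arm_command:
  motion:
    - [0, [0.002, 0, 0.01], [0, 0, 0]]
    - [0, [0.002, 0, 0.018], [0, 0, 0]]
    - [0, [0.002, 0, 0.02], [0, 0, 0]]
    - [0, [0.002, 0, 0.02], [0, 0, 0]]

```text
t: 17.6
position: [0.592, -0.0119, 0.0637]
tcp_rot: [-2.248, -2.192, 0.002]
force: [0.3, -0.1, -0.2]
grip_width: 0.0853
```

Emit:
arm_command:
  motion:
    - [255, [0, 0, 0], [0, 0, 0]]
    - [255, [0, 0, 0], [0, 0, 0]]
    - [255, [0, 0, 0], [0, 0, 0]]
    - [255, [0, 0, 0], [0, 0, 0]]
    - [255, [0, 0, 0], [0, 0, 0]]

```text
t: 18.02
position: [0.5929, -0.0121, 0.0654]
tcp_rot: [2.249, 2.193, 0.001]
force: [-2.0, 0.3, 3.0]
grip_width: 0.0406
```

```bash
bash g.sh .592 -.0145 .065; python3 pic.py k3 scene
```

```text
18.02 [ 0.5929 -0.0121  0.0654] [ 1.    -0.025  0.001] F [-2.   0.3  3. ] w 0.0406
shift [-0.0025 -0.0008  0.0004] turn [0.001 0.    0.001]
tip mid [303.79601439 300.26635924] off 228 142
```

View pics/k3.png

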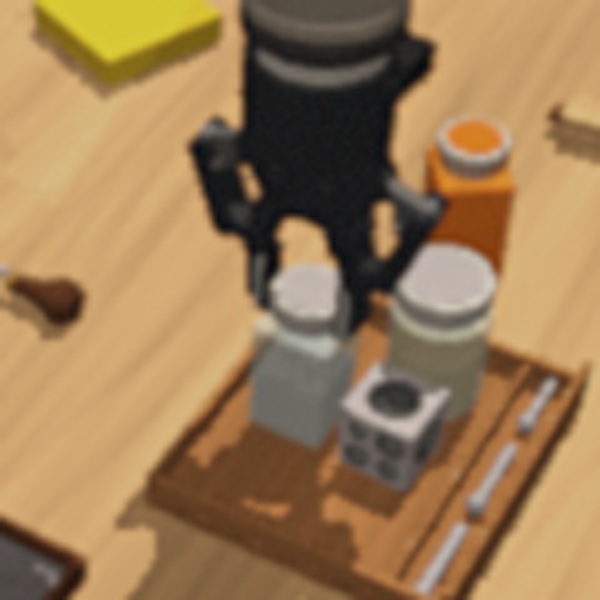

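Emit:
arm_command:
  motion:
    - [255, [0, 0, -0.006], [0, 0, 0]]
    - [255, [0, 0, -0.015], [0, 0, 0]]
    - [255, [0, 0, -0.03], [0, 0, 0]]
    - [255, [0, 0, -0.045], [0, 0, 0]]
    - [255, [-0.015, -0.01, -0.05], [0, 0, 0]]

```text
t: 18.48
position: [0.5848, -0.0252, 0.1175]
tcp_rot: [2.244, 2.193, 0.006]
force: [-0.5, -0.6, -1.6]
grip_width: 0.0402
```

```bash
bash g.sh .4665 -.279 .115; python3 pic.py k4 scene
```

```text
18.48 [ 0.5848 -0.0252  0.1175] [ 1.    -0.023  0.005] F [-0.5 -0.6 -1.6] w 0.0402
shift [-0.2564 -0.1124  0.0018] turn [ 0.005 -0.     0.003]
tip mid [304.35599486 301.47934805] off 222 129
```

View pics/k4.png

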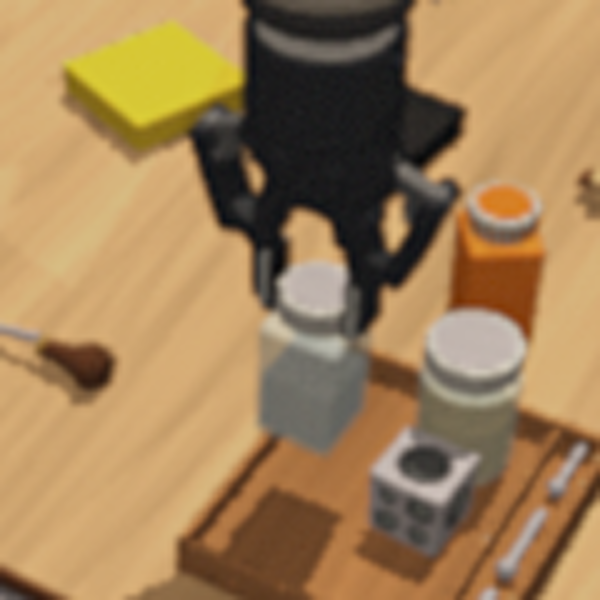

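Emit:
arm_command:
  motion:
    - [255, [-0.033, -0.014, 0], [0, 0, 0]]
    - [255, [-0.067, -0.029, 0], [0, 0, 0]]
    - [255, [-0.1, -0.044, 0], [0, 0, 0]]
    - [255, [-0.134, -0.058, 0], [0, 0, 0]]
    - [255, [-0.168, -0.073, 0], [0, 0, 0]]

```text
t: 18.95
position: [0.5044, -0.1942, 0.1151]
tcp_rot: [2.248, 2.194, 0.0]
force: [0.6, -0.6, -2.6]
grip_width: 0.0409
```

Emit:
arm_command:
  motion:
    - [255, [-0.03, -0.013, 0], [0, 0, 0]]
    - [255, [-0.06, -0.026, 0], [0, 0, 0]]
    - [255, [-0.08, -0.035, 0.005], [0, 0, 0]]
    - [255, [-0.084, -0.037, 0.02], [0, 0, 0]]
    - [255, [-0.084, -0.037, 0.035], [0, 0, 0]]

```text
t: 19.37
position: [0.4656, -0.2784, 0.0803]
tcp_rot: [2.251, 2.188, 0.0]
force: [0.9, 0.1, -2.4]
grip_width: 0.0404
```

Emit:
arm_command:
  motion:
    - [255, [0, 0, 0], [0, 0, 0]]
    - [255, [0, 0, 0], [0, 0, 0]]

```text
t: 19.53
position: [0.4656, -0.2757, 0.0795]
tcp_rot: [-2.248, -2.192, 0.0]
force: [-0.1, -0.0, -1.9]
grip_width: 0.0405
```

```bash
bash g.sh .4665 -.279 .0634; python3 pic.py k5 scene
```

```text
19.53 [ 0.4656 -0.2757  0.0795] [ 1.    -0.025 -0.001] F [-0.1 -0.  -1.9] w 0.0405
shift [-0.0033  0.001   0.0161] turn [-0.001 -0.001  0.001]
tip mid [302.26053193 301.70818526] off 126 188
```

View pics/k5.png

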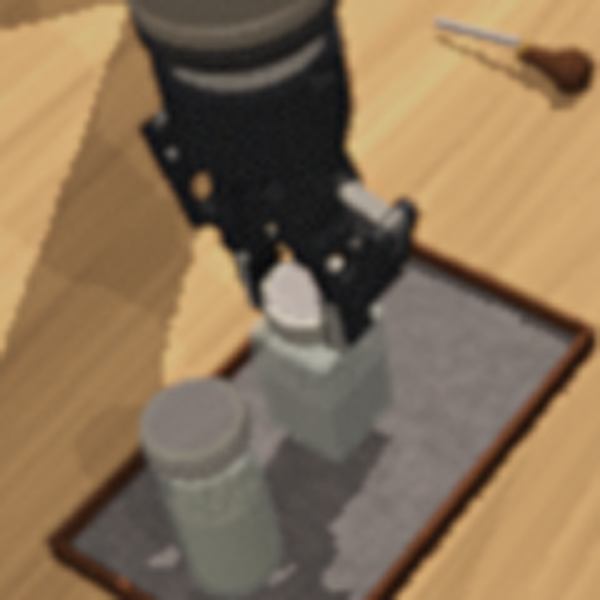

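Emit:
arm_command:
  motion:
    - [255, [-0.003, 0.001, 0.006], [0, 0, 0]]
    - [255, [-0.003, 0.001, 0.012], [0, 0, 0]]
    - [255, [-0.003, 0.001, 0.014], [0, 0, 0]]
    - [255, [-0.003, 0.001, 0.014], [0, 0, 0]]

```text
t: 19.92
position: [0.4668, -0.2785, 0.0651]
tcp_rot: [-2.248, -2.193, 0.0]
force: [-0.2, 0.3, -2.2]
grip_width: 0.0404
```

Emit:
arm_command:
  motion:
    - [255, [0, 0, 0.0015], [0, 0, 0]]
    - [255, [0, 0, 0.0025], [0, 0, 0]]
    - [255, [0, 0, 0.0025], [0, 0, 0]]

```text
t: 20.17
position: [0.4671, -0.279, 0.0634]
tcp_rot: [2.249, 2.193, 0.0]
force: [-0.7, 0.1, 0.2]
grip_width: 0.04
```

Emit:
arm_command:
  motion:
    - [0, [0, 0, -0.0005], [0, 0, 0]]
    - [0, [0, 0, -0.0005], [0, 0, 0]]
    - [0, [0, 0, -0.0005], [0, 0, 0]]
    - [0, [0, 0, -0.015], [0, 0, 0]]
    - [0, [0, 0, -0.05], [0, 0, 0]]

```text
t: 20.58
position: [0.4647, -0.2772, 0.11]
tcp_rot: [-2.243, -2.187, 0.001]
force: [0.7, 0.2, -0.2]
grip_width: 0.0849
```

Emit:
arm_command:
  motion:
    - [0, [0.02, 0.01, -0.005], [0, 0, 0]]
    - [0, [0.053, 0.028, -0.005], [0, 0, 0]]
    - [0, [0.088, 0.046, -0.005], [0, 0, 0]]
    - [0, [0.123, 0.065, -0.005], [0, 0, 0]]
    - [0, [0.158, 0.083, -0.005], [0, 0, 0]]

```text
t: 21.0
position: [0.5547, -0.1217, 0.1186]
tcp_rot: [2.249, 2.192, 0.001]
force: [0.7, -1.5, 1.3]
grip_width: 0.0851
```

```bash
bash g.sh .647 .0435 .11
```

```text
21.0 [ 0.5547 -0.1217  0.1186] [ 1.    -0.026  0.001] F [ 0.7 -1.5  1.3] w 0.0851
shift [0.1675 0.088  0.0087] turn [0.001 0.    0.   ]
```

Emit:
arm_command:
  motion:
    - [0, [0.035, 0.018, 0], [0, 0, 0]]
    - [0, [0.07, 0.036, 0.002], [0, 0, 0]]
    - [0, [0.105, 0.054, 0.004], [0, 0, 0]]
    - [0, [0.138, 0.072, 0.006], [0, 0, 0]]
    - [0, [0.166, 0.086, 0.008], [0, 0, 0]]

```text
t: 21.42
position: [0.6451, 0.0434, 0.1103]
tcp_rot: [2.247, 2.195, 0.001]
force: [0.9, -0.6, -1.0]
grip_width: 0.0852
```

Emit:
arm_command:
  motion:
    - [0, [0, 0, 0.01], [0, 0, 0]]
    - [0, [0, 0, 0.025], [0, 0, 0]]
    - [0, [0, 0, 0.035], [0, 0, 0]]
    - [0, [0, 0, 0.035], [0, 0, 0]]
    - [0, [0, 0, 0.035], [0, 0, 0]]

```text
t: 21.83
position: [0.6435, 0.0401, 0.0748]
tcp_rot: [-2.249, -2.192, 0.002]
force: [0.2, 0.1, -0.2]
grip_width: 0.0855
```

```bash
bash g.sh .647 .0435 .054; python3 pic.py w1 scene;python3 pic.py w1t top 374,200
```

```text
21.83 [0.6435 0.0401 0.0748] [ 1.    -0.026 -0.001] F [ 0.2  0.1 -0.2] w 0.0855
shift [0.0035 0.0035 0.0208] turn [-0.001 -0.     0.   ]
tip mid [300.51803458 304.31494242] off 255 133
tip mid [-348.52090107  -70.77854902] off 314 140
```

View pics/w1.png

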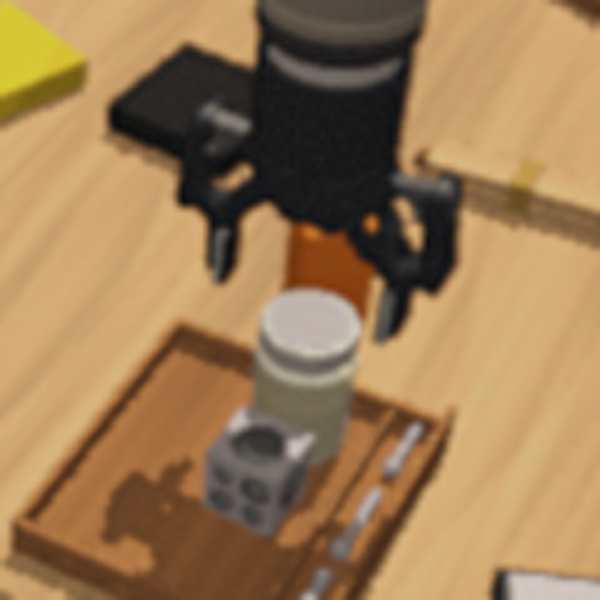

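View pics/w1t.png

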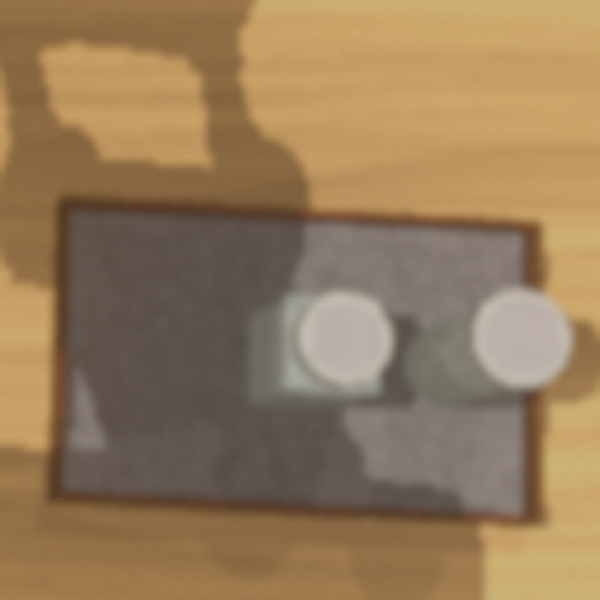

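Emit:
arm_command:
  motion:
    - [0, [0.004, 0.0035, 0.008], [0, 0, 0]]
    - [0, [0.004, 0.0035, 0.016], [0, 0, 0]]
    - [0, [0.004, 0.0035, 0.021], [0, 0, 0]]
    - [0, [0.004, 0.0035, 0.021], [0, 0, 0]]

```text
t: 22.27
position: [0.6465, 0.0447, 0.0524]
tcp_rot: [-2.247, -2.192, 0.003]
force: [-0.2, 0.9, 0.5]
grip_width: 0.0857
```

Emit:
arm_command:
  motion:
    - [255, [0, 0, 0], [0, 0, 0]]
    - [255, [0, 0, 0], [0, 0, 0]]
    - [255, [0, 0, 0], [0, 0, 0]]
    - [255, [0, 0, 0], [0, 0, 0]]
    - [255, [0, 0, 0], [0, 0, 0]]

```text
t: 22.68
position: [0.6479, 0.0446, 0.055]
tcp_rot: [2.249, 2.193, 0.001]
force: [-0.9, -1.2, 5.2]
grip_width: 0.0512
```

```bash
bash g.sh .647 .0435 .054; python3 pic.py w2 scene
```

```text
22.68 [0.6479 0.0446 0.055 ] [ 1.    -0.025  0.001] F [-0.9 -1.2  5.2] w 0.0512
shift [-0.0011 -0.0008  0.001 ] turn [ 0.001 -0.     0.001]
tip mid [301.86581608 300.55133481] off 256 139
```

View pics/w2.png

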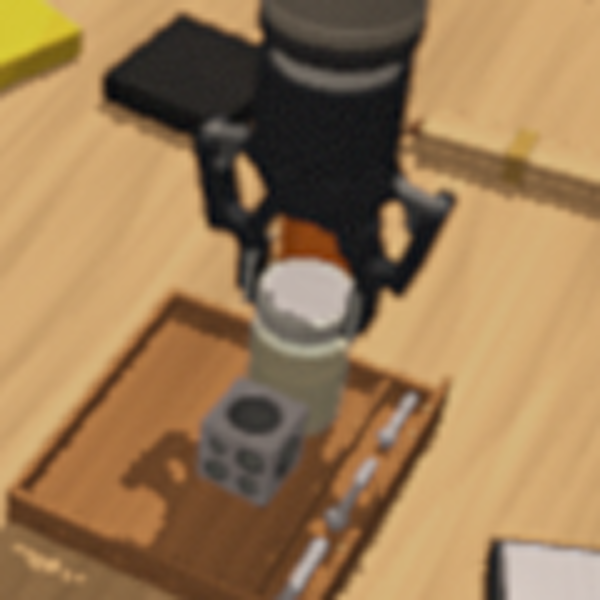

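Emit:
arm_command:
  motion:
    - [255, [0, 0, -0.006], [0, 0, 0]]
    - [255, [0, 0, -0.018], [0, 0, 0]]
    - [255, [0, 0, -0.035], [0, 0, 0]]
    - [255, [0, 0, -0.052], [0, 0, 0]]
    - [255, [-0.005, -0.005, -0.06], [0, 0, 0]]

```text
t: 23.15
position: [0.6441, 0.0402, 0.1172]
tcp_rot: [2.246, 2.192, 0.005]
force: [0.3, -0.7, -1.0]
grip_width: 0.0515
```

```bash
bash g.sh .4695 -.206 .115; python3 pic.py w3 scene
```

```text
23.15 [0.6441 0.0402 0.1172] [ 1.    -0.024  0.004] F [ 0.3 -0.7 -1. ] w 0.0515
shift [-0.2504 -0.1686  0.0013] turn [ 0.004 -0.     0.002]
tip mid [300.5810611  303.02657006] off 256 121
```

View pics/w3.png

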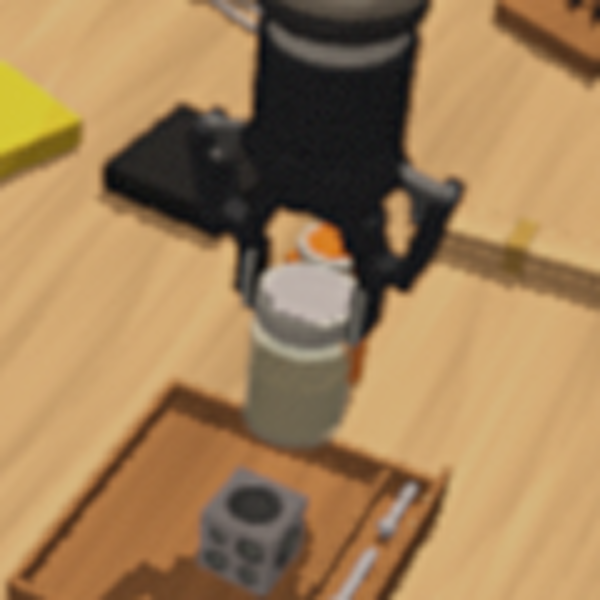

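Emit:
arm_command:
  motion:
    - [255, [-0.03, -0.02, 0], [0, 0, 0]]
    - [255, [-0.06, -0.04, 0], [0, 0, 0]]
    - [255, [-0.09, -0.06, 0], [0, 0, 0]]
    - [255, [-0.12, -0.08, 0], [0, 0, 0]]
    - [255, [-0.15, -0.101, 0], [0, 0, 0]]

```text
t: 23.62
position: [0.536, -0.1088, 0.1138]
tcp_rot: [-2.248, -2.193, 0.001]
force: [0.5, -1.1, -2.7]
grip_width: 0.0512
```

Emit:
arm_command:
  motion:
    - [255, [-0.03, -0.02, 0], [0, 0, 0]]
    - [255, [-0.06, -0.04, 0], [0, 0, 0]]
    - [255, [-0.085, -0.058, 0.005], [0, 0, 0]]
    - [255, [-0.097, -0.065, 0.02], [0, 0, 0]]
    - [255, [-0.097, -0.065, 0.035], [0, 0, 0]]

```text
t: 24.03
position: [0.4685, -0.2059, 0.0793]
tcp_rot: [2.252, 2.188, -0.001]
force: [0.2, 1.2, -2.8]
grip_width: 0.0512
```

Emit:
arm_command:
  motion:
    - [255, [0, 0, 0.005], [0, 0, 0]]
    - [255, [0, 0, 0.005], [0, 0, 0]]
    - [255, [0, 0, 0.005], [0, 0, 0]]

```text
t: 24.28
position: [0.4704, -0.2027, 0.0743]
tcp_rot: [-2.248, -2.194, -0.0]
force: [1.3, -0.1, -2.0]
grip_width: 0.0513
```

```bash
bash g.sh .4695 -.206 .053; python3 pic.py w4 scene
```

```text
24.28 [ 0.4704 -0.2027  0.0743] [ 1.    -0.025 -0.   ] F [ 1.3 -0.1 -2. ] w 0.0513
shift [-0.0034 -0.0008  0.0213] turn [-0.    -0.     0.002]
tip mid [302.79617442 304.0291549 ] off 147 169
```

View pics/w4.png

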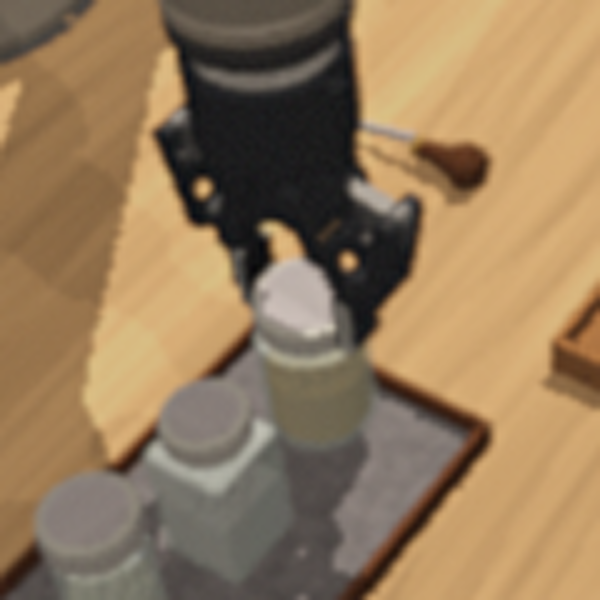

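Emit:
arm_command:
  motion:
    - [255, [-0.003, -0.001, 0.008], [0, 0, 0]]
    - [255, [-0.003, -0.001, 0.015], [0, 0, 0]]
    - [255, [-0.003, -0.001, 0.019], [0, 0, 0]]
    - [255, [-0.003, -0.001, 0.019], [0, 0, 0]]

```text
t: 24.67
position: [0.4687, -0.2054, 0.0541]
tcp_rot: [-2.247, -2.192, 0.001]
force: [-0.9, 0.1, -2.7]
grip_width: 0.0512
```

Emit:
arm_command:
  motion:
    - [255, [0, 0, 0.0015], [0, 0, 0]]
    - [255, [0, 0, 0.0025], [0, 0, 0]]
    - [255, [0, 0, 0.0025], [0, 0, 0]]

```text
t: 24.92
position: [0.4694, -0.2061, 0.053]
tcp_rot: [2.249, 2.193, 0.0]
force: [-0.6, 0.4, -1.5]
grip_width: 0.0508
```

Emit:
arm_command:
  motion:
    - [255, [0, 0, 0.0015], [0, 0, 0]]
    - [255, [0, 0, 0.0015], [0, 0, 0]]

```text
t: 25.08
position: [0.4694, -0.2062, 0.0529]
tcp_rot: [2.248, 2.193, 0.0]
force: [-5.3, 2.3, 13.0]
grip_width: 0.0511
```

Emit:
arm_command:
  motion:
    - [0, [0, 0, -0.0005], [0, 0, 0]]
    - [0, [0, 0, -0.0005], [0, 0, 0]]
    - [0, [0, 0, -0.0005], [0, 0, 0]]
    - [0, [0, 0, -0.015], [0, 0, 0]]
    - [0, [0, 0, -0.05], [0, 0, 0]]

```text
t: 25.5
position: [0.4668, -0.2045, 0.098]
tcp_rot: [-2.243, -2.187, 0.003]
force: [0.2, -0.2, -0.5]
grip_width: 0.0855
```

Emit:
arm_command:
  motion:
    - [0, [0.015, 0.01, -0.005], [0, 0, 0]]
    - [0, [0.043, 0.039, -0.005], [0, 0, 0]]
    - [0, [0.07, 0.067, -0.005], [0, 0, 0]]
    - [0, [0.098, 0.095, -0.005], [0, 0, 0]]
    - [0, [0.125, 0.12, -0.005], [0, 0, 0]]

```text
t: 25.92
position: [0.5939, -0.0826, 0.1063]
tcp_rot: [2.249, 2.193, 0.001]
force: [0.7, -0.5, 0.1]
grip_width: 0.0853
```

```bash
bash g.sh .6465 -.0135 .085; python3 pic.py w5 scene 200,260
python3 - <<'E'
from workcell import r
from h import *
c=r.camera("top");a=c["color"][95:255,200:430];cv2.imwrite("pics/w5t.png",cv2.resize(a,None,fx=3.4,fy=3.4,interpolation=2))
E
```

```text
25.92 [ 0.5939 -0.0826  0.1063] [ 1.    -0.025  0.001] F [ 0.7 -0.5  0.1] w 0.0853
shift [0.0704 0.0508 0.0214] turn [0.001 0.    0.001]
tip mid [696.70099483  31.87565542] off 140 200
```

View pics/w5.png

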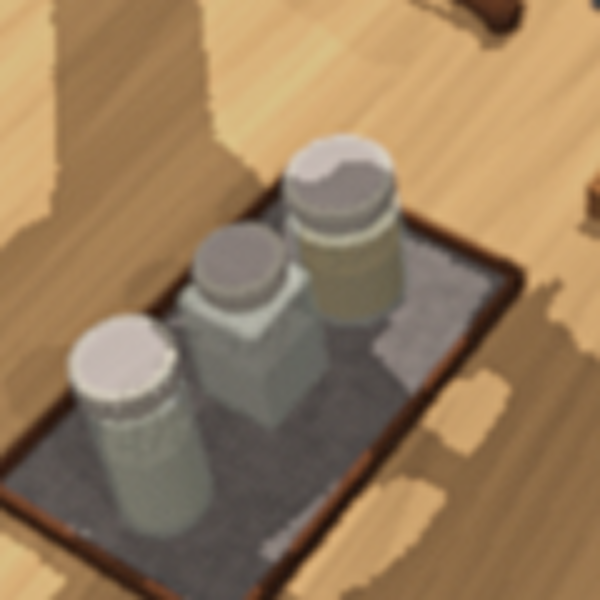

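View pics/w5t.png

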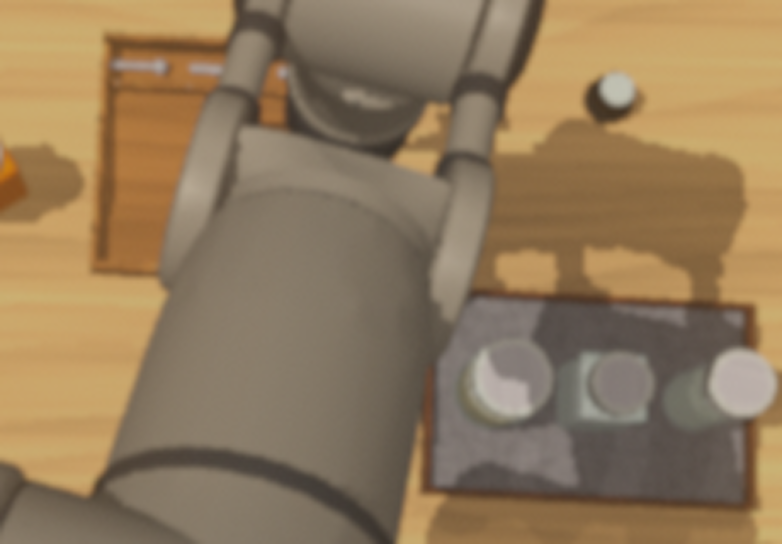

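Emit:
arm_command:
  motion:
    - [0, [0.03, 0.022, 0], [0, 0, 0]]
    - [0, [0.058, 0.042, 0.01], [0, 0, 0]]
    - [0, [0.067, 0.048, 0.02], [0, 0, 0]]
    - [0, [0.067, 0.048, 0.035], [0, 0, 0]]
    - [0, [0.067, 0.048, 0.035], [0, 0, 0]]

```text
t: 26.43
position: [0.6399, -0.0176, 0.0675]
tcp_rot: [-2.244, -2.192, 0.006]
force: [0.0, 0.1, -0.6]
grip_width: 0.0851
```

Emit:
arm_command:
  motion:
    - [0, [0, 0, 0], [0, 0, 0]]
    - [0, [0, 0, 0], [0, 0, 0]]

```text
t: 26.6
position: [0.6419, -0.0191, 0.0717]
tcp_rot: [2.25, 2.192, -0.0]
force: [0.2, 1.1, 0.9]
grip_width: 0.0856
```

```bash
bash g.sh .6465 -.0135 .002; python3 pic.py d1 scene
```

```text
26.6 [ 0.6419 -0.0191  0.0717] [ 1.    -0.026  0.   ] F [0.2 1.1 0.9] w 0.0856
shift [0.0058 0.0045 0.0697] turn [0. 0. 0.]
tip mid [300.44339742 300.67766396] off 245 148
```

View pics/d1.png

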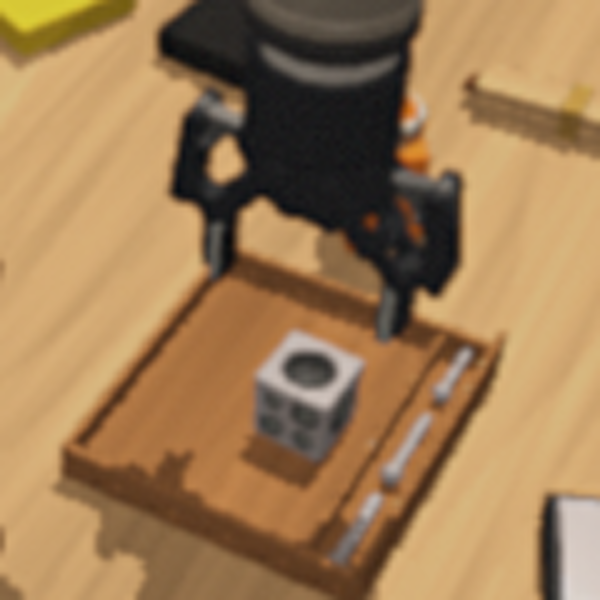

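```bash
python3 -c "
import pickle;from h import *
S=pickle.load(open('P.pkl','rb'))['scene']
f=lambda a,b,z=.05:at(S,(245+a/5-.4,148+b/5-.4),z)[:2]
print(f(309,365)); k=np.array([f(*q) for q in [(296,331),(363,356),(322,403),(257,376)]]);print(np.round(k,4),k.mean(0),np.degrees(np.arctan2(*(k[1]-k[0])[::-1])),np.degrees(np.arctan2(*(k[2]-k[3])[::-1])))"
```

```text
[ 0.64509422 -0.00759727]
[[ 0.6284  0.0126]
 [ 0.6675  0.0125]
 [ 0.6623 -0.0296]
 [ 0.6244 -0.0284]] [ 0.64565896 -0.00820977] -0.12832022291942294 -1.9416313766386673
```

Emit:
arm_command:
  motion:
    - [0, [0.006, 0.0045, 0.015], [0, 0, 0]]
    - [0, [0.006, 0.0045, 0.035], [0, 0, 0]]
    - [0, [0.006, 0.0045, 0.035], [0, 0, 0]]
    - [0, [0.006, 0.0045, 0.035], [0, 0, 0]]

```text
t: 26.98
position: [0.6459, -0.0123, 0.0351]
tcp_rot: [-2.248, -2.192, 0.002]
force: [0.3, -0.2, 0.1]
grip_width: 0.0853
```

```bash
bash g.sh .6465 -.0135 .002; python3 pic.py d2 scene
```

```text
26.98 [ 0.6459 -0.0123  0.0351] [ 1.    -0.025 -0.003] F [ 0.3 -0.2  0.1] w 0.0853
shift [-0.0012  0.0008  0.033 ] turn [-0.003 -0.     0.001]
tip mid [303.68141097 300.46802791] off 246 157
```

View pics/d2.png

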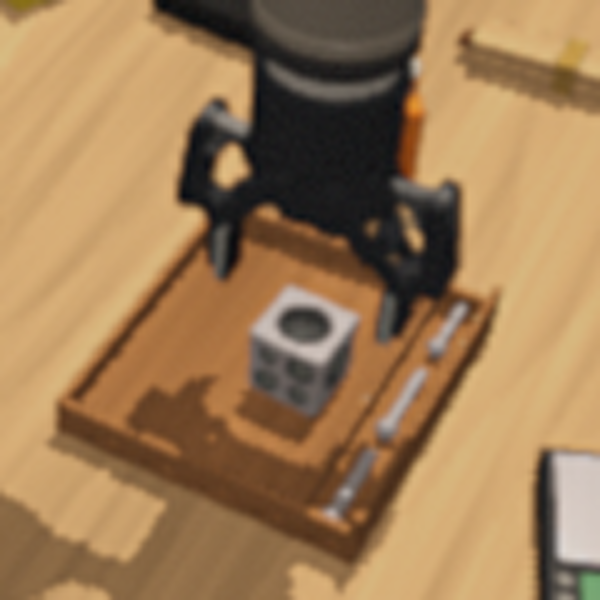

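Emit:
arm_command:
  motion:
    - [0, [0.001, 0.001, 0.012], [0, 0, 0]]
    - [0, [0.001, 0.001, 0.024], [0, 0, 0]]
    - [0, [0.001, 0.001, 0.033], [0, 0, 0]]
    - [0, [0.001, 0.001, 0.033], [0, 0, 0]]
    - [0, [0.001, 0.001, 0.033], [0, 0, 0]]

```text
t: 27.45
position: [0.6471, -0.0113, 0.0022]
tcp_rot: [-2.248, -2.192, 0.002]
force: [0.2, 0.9, -0.1]
grip_width: 0.0855
```

Emit:
arm_command:
  motion:
    - [255, [0, 0, 0], [0, 0, 0]]
    - [255, [0, 0, 0], [0, 0, 0]]
    - [255, [0, 0, 0], [0, 0, 0]]
    - [255, [0, 0, 0], [0, 0, 0]]
    - [255, [0, 0, 0], [0, 0, 0]]
  newtons: 70

```text
t: 27.87
position: [0.6483, -0.0115, 0.0042]
tcp_rot: [2.248, 2.193, 0.002]
force: [-0.2, 0.0, 4.2]
grip_width: 0.0406
```

```bash
bash g.sh .6465 -.0135 .002; python3 pic.py d3 scene
```

```text
27.87 [ 0.6483 -0.0115  0.0042] [ 1.    -0.025  0.002] F [-0.2  0.   4.2] w 0.0406
shift [-0.0021 -0.0017  0.0022] turn [0.002 0.    0.001]
tip mid [302.54743139 302.74991861] off 246 165
```

View pics/d3.png

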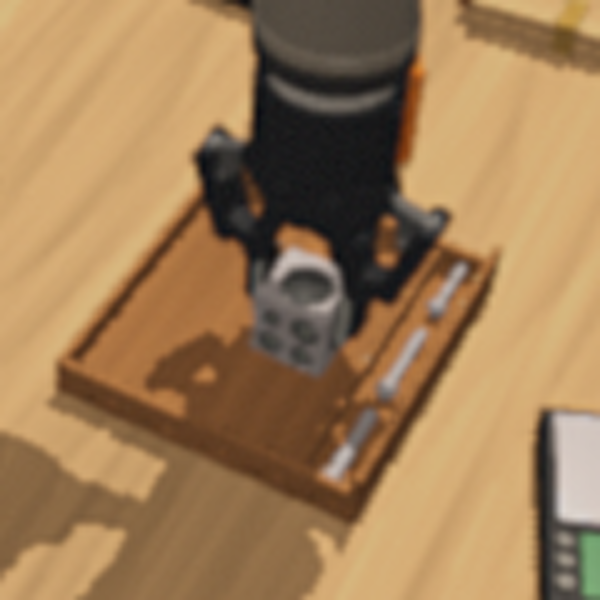

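Emit:
arm_command:
  motion:
    - [255, [0, 0, -0.006], [0, 0, 0]]
    - [255, [0, 0, -0.02], [0, 0, 0]]
    - [255, [0, 0, -0.05], [0, 0, 0]]
    - [255, [0, 0, -0.085], [0, 0, 0]]
    - [255, [0, 0, -0.11], [0, 0, 0]]

```text
t: 28.33
position: [0.6476, -0.0114, 0.1151]
tcp_rot: [-2.249, -2.193, -0.0]
force: [2.3, -0.6, -4.2]
grip_width: 0.0411
```

```bash
bash g.sh .4675 .302 .114 -8; python3 pic.py d4 scene
```

```text
28.33 [ 0.6476 -0.0114  0.1151] [ 1.    -0.025  0.   ] F [ 2.3 -0.6 -4.2] w 0.0411
shift [ 0.3088 -0.1879  0.0011] turn [ 0.    -0.     0.115]
tip mid [304.50425439 300.29455059] off 250 133
```

View pics/d4.png

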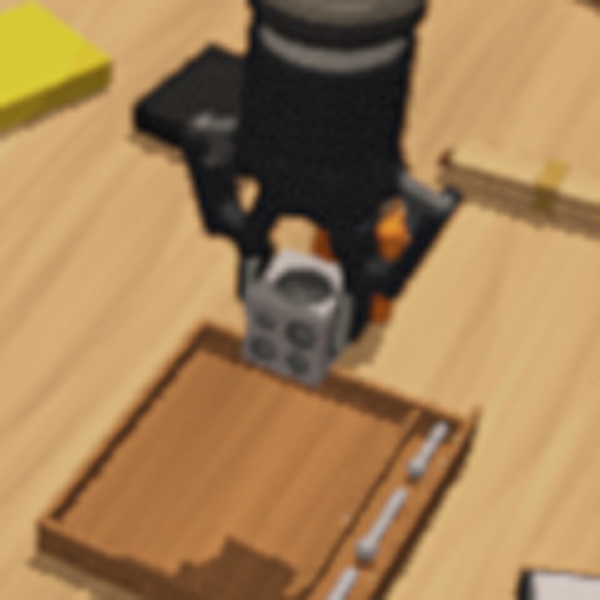

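Emit:
arm_command:
  motion:
    - [255, [0.018, -0.011, 0], [0, 0, 0]]
    - [255, [0.047, -0.028, 0], [0, 0, 0.02]]
    - [255, [0.077, -0.047, 0], [0, 0, 0.04]]
    - [255, [0.107, -0.065, 0], [0, 0, 0.06]]
    - [255, [0.137, -0.083, 0], [0, 0, 0.08]]

```text
t: 28.8
position: [0.5662, 0.1286, 0.112]
tcp_rot: [-2.335, -2.099, 0.003]
force: [0.9, 0.8, -4.4]
grip_width: 0.041
```

```bash
bash g.sh .4675 .302 .114 -8
```

```text
28.8 [0.5662 0.1286 0.112 ] [ 0.994 -0.106 -0.002] F [ 0.9  0.8 -4.4] w 0.041
shift [ 0.1619 -0.1166 -0.0018] turn [-0.002  0.     0.033]
```

Emit:
arm_command:
  motion:
    - [255, [0.03, -0.022, 0], [0, 0, 0.015]]
    - [255, [0.06, -0.043, 0], [0, 0, 0.03]]
    - [255, [0.09, -0.065, 0], [0, 0, 0.033]]
    - [255, [0.12, -0.087, 0], [0, 0, 0.033]]
    - [255, [0.145, -0.105, 0], [0, 0, 0.033]]

```text
t: 29.22
position: [0.4764, 0.2845, 0.1122]
tcp_rot: [-2.368, -2.063, 0.003]
force: [0.7, 0.6, -4.1]
grip_width: 0.0412
```

Emit:
arm_command:
  motion:
    - [255, [0.014, -0.01, 0], [0, 0, 0]]
    - [255, [0.014, -0.01, 0.015], [0, 0, 0]]
    - [255, [0.014, -0.01, 0.035], [0, 0, 0]]
    - [255, [0.014, -0.01, 0.045], [0, 0, 0]]
    - [255, [0.014, -0.01, 0.045], [0, 0, 0]]

```text
t: 29.63
position: [0.4686, 0.2971, 0.0651]
tcp_rot: [-2.368, -2.062, 0.01]
force: [-0.1, -0.5, -5.0]
grip_width: 0.0406
```

Emit:
arm_command:
  motion:
    - [255, [0, 0, 0], [0, 0, 0]]
    - [255, [0, 0, 0], [0, 0, 0]]

```text
t: 29.8
position: [0.4715, 0.298, 0.0688]
tcp_rot: [2.37, 2.062, 0.001]
force: [0.2, 0.0, -4.0]
grip_width: 0.0407
```

```bash
bash g.sh .4675 .302 .0212 -8; python3 pic.py d5 scene;python3 pic.py d5t top 140,200
```

```text
29.8 [0.4715 0.298  0.0688] [ 0.99  -0.138  0.001] F [ 0.2  0.  -4. ] w 0.0407
shift [ 0.0034 -0.0046  0.0476] turn [ 0.001 -0.     0.001]
tip mid [301.21589227 303.21683561] off 237 73
tip mid [239.82346094 289.72051299] off 80 140
```

View pics/d5.png

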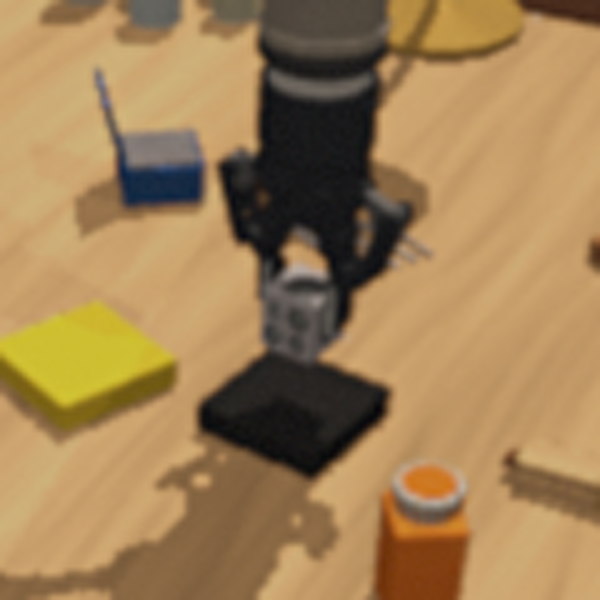

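View pics/d5t.png

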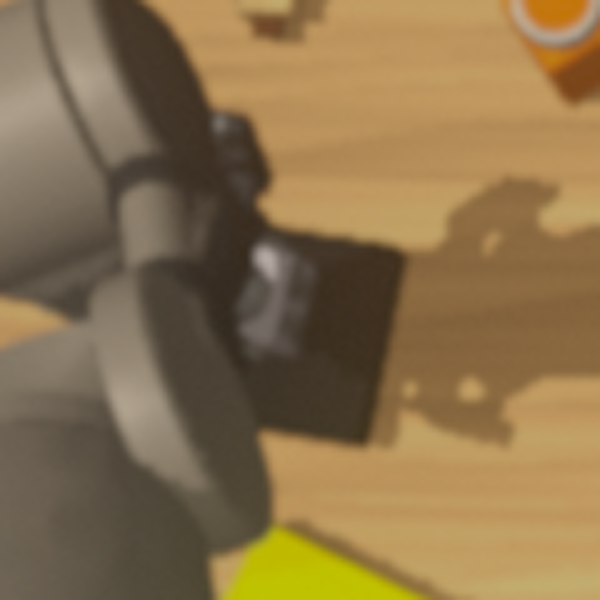

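Aligned and about 48 mm above the pad. I'll correct the xy and lower it.

Emit:
arm_command:
  motion:
    - [255, [0.003, -0.004, 0.01], [0, 0, 0]]
    - [255, [0.003, -0.004, 0.025], [0, 0, 0]]
    - [255, [0.003, -0.004, 0.038], [0, 0, 0]]
    - [255, [0.003, -0.004, 0.041], [0, 0, 0]]
    - [255, [0.003, -0.004, 0.041], [0, 0, 0]]

```text
t: 30.32
position: [0.4666, 0.3014, 0.0262]
tcp_rot: [-2.369, -2.062, 0.003]
force: [-0.5, -0.5, -3.7]
grip_width: 0.0408
```

```bash
bash g.sh .4675 .302 .0212 -8; python3 pic.py d6 scene;python3 pic.py d6t top 140,200
```

```text
30.32 [0.4666 0.3014 0.0262] [ 0.99  -0.138 -0.002] F [-0.5 -0.5 -3.7] w 0.0408
shift [0.0007 0.0008 0.005 ] turn [-0.002  0.001  0.002]
tip mid [303.75159376 302.47440935] off 235 83
tip mid [255.99267914 311.30733215] off 80 140
```

View pics/d6.png

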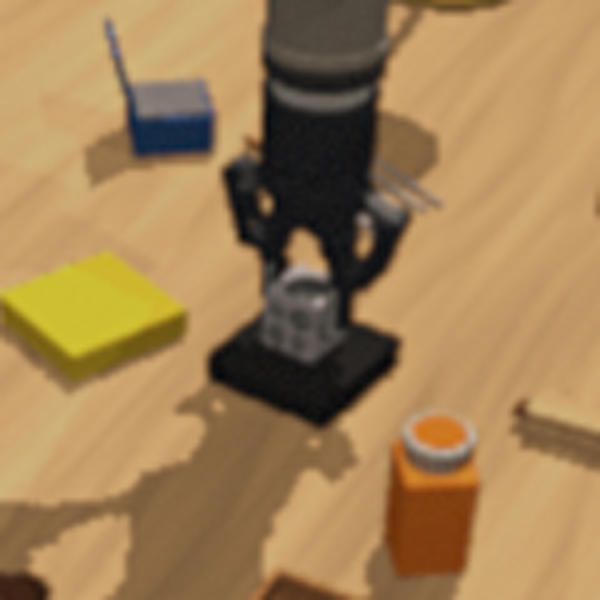

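View pics/d6t.png

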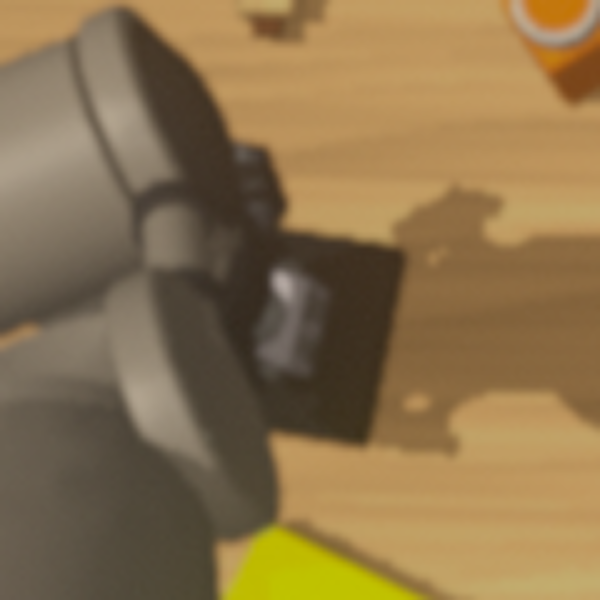

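Emit:
arm_command:
  motion:
    - [255, [-0.002, 0, 0], [0, 0, 0]]
    - [255, [-0.002, 0.001, 0.002], [0, 0, 0]]
    - [255, [-0.002, 0.001, 0.003], [0, 0, 0]]
    - [255, [-0.002, 0.001, 0.003], [0, 0, 0]]

```text
t: 30.75
position: [0.4683, 0.2994, 0.0244]
tcp_rot: [2.369, 2.063, 0.001]
force: [0.1, 0.3, -3.7]
grip_width: 0.0413
```

Emit:
arm_command:
  motion:
    - [255, [0, 0, 0.001], [0, 0, 0]]
    - [255, [0, 0, 0.002], [0, 0, 0]]
    - [255, [0, 0, 0.002], [0, 0, 0]]

```text
t: 31.0
position: [0.468, 0.2995, 0.0221]
tcp_rot: [-2.369, -2.063, 0.0]
force: [-0.2, -0.7, -4.1]
grip_width: 0.0411
```

Emit:
arm_command:
  motion:
    - [255, [0, 0, 0.001], [0, 0, 0]]
    - [255, [0, 0, 0.002], [0, 0, 0]]
    - [255, [0, 0, 0.002], [0, 0, 0]]

```text
t: 31.25
position: [0.4682, 0.2995, 0.0211]
tcp_rot: [2.369, 2.063, 0.001]
force: [-2.1, -2.7, 3.6]
grip_width: 0.0409
```

Emit:
arm_command:
  motion:
    - [0, [0, 0, -0.0005], [0, 0, 0]]
    - [0, [0, 0, -0.0005], [0, 0, 0]]
    - [0, [0, 0, -0.0005], [0, 0, 0]]
    - [0, [0, 0, -0.015], [0, 0, 0]]
    - [0, [0, 0, -0.05], [0, 0, 0]]
  newtons: 50

```text
t: 31.67
position: [0.4655, 0.2982, 0.0669]
tcp_rot: [-2.368, -2.061, 0.013]
force: [0.6, 0.2, -0.5]
grip_width: 0.0858
```

Emit:
arm_command:
  motion:
    - [0, [-0.01, 0, -0.03], [0, 0, 0]]
    - [0, [-0.045, 0, -0.045], [0, 0, 0]]
    - [0, [-0.085, 0, -0.045], [0, 0, -0.03]]
    - [0, [-0.125, 0, -0.045], [0, 0, -0.07]]
    - [0, [-0.165, 0, -0.045], [0, 0, -0.113]]

```text
t: 32.08
position: [0.4453, 0.1348, 0.1158]
tcp_rot: [2.245, 2.196, 0.002]
force: [1.4, -0.5, -0.0]
grip_width: 0.0859
```

```bash
bash g.sh .4694 -.2062 .11; python3 pic.py e6 scene 295,143;python3 pic.py e6t top 140,200
```

```text
32.08 [0.4453 0.1348 0.1158] [ 1.    -0.022  0.002] F [ 1.4 -0.5 -0. ] w 0.0859
shift [-0.3404  0.0316  0.0058] turn [ 0.002 -0.     0.004]
tip mid [150.3584284  307.79557264] off 235 83
tip mid [592.64427341 344.42451429] off 80 140
```

View pics/e6.png

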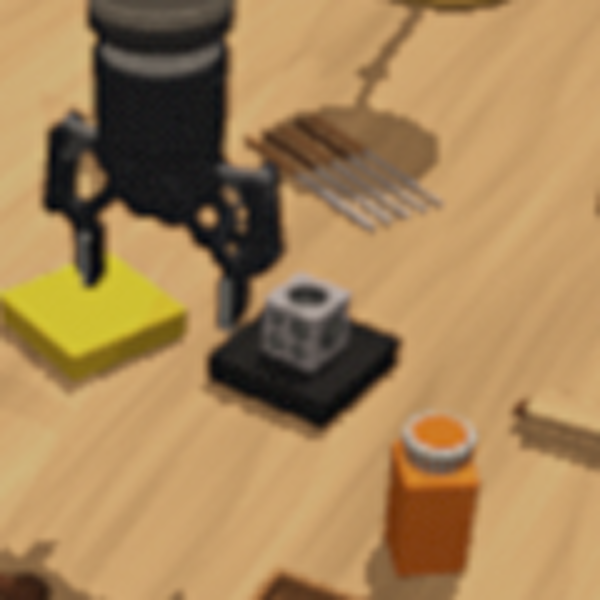

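View pics/e6t.png

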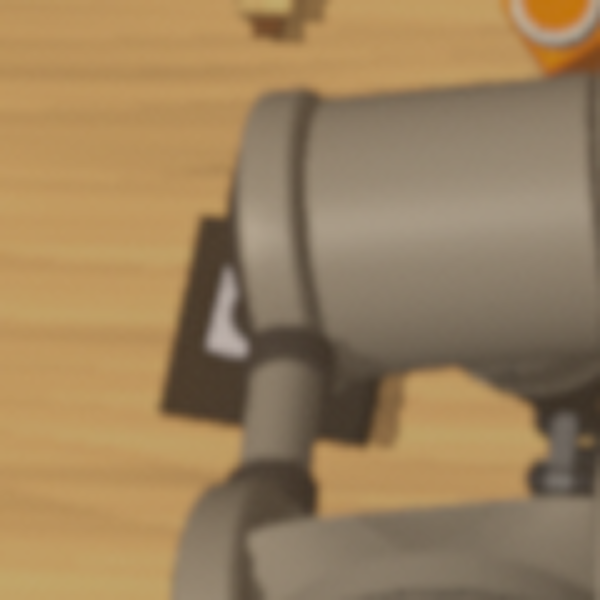

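Emit:
arm_command:
  motion:
    - [0, [-0.035, 0.003, 0], [0, 0, 0.004]]
    - [0, [-0.073, 0.007, 0], [0, 0, 0.004]]
    - [0, [-0.112, 0.01, 0], [0, 0, 0.004]]
    - [0, [-0.151, 0.014, 0], [0, 0, 0.004]]
    - [0, [-0.19, 0.018, 0], [0, 0, 0.004]]

```text
t: 32.6
position: [0.4591, -0.0557, 0.1155]
tcp_rot: [2.252, 2.189, 0.001]
force: [1.6, 0.4, -0.0]
grip_width: 0.0852
```

```bash
bash g.sh .4694 -.2062 .11; python3 pic.py e7t top 140,200
python3 - <<'E'
import cv2,numpy as np
a=cv2.imread("pics/e7t.png");cv2.imwrite("pics/e7t.png",np.clip(a*1.6,0,255).astype(np.uint8))
E
```

```text
32.6 [ 0.4591 -0.0557  0.1155] [ 1.    -0.029  0.001] F [ 1.6  0.4 -0. ] w 0.0852
shift [-0.1502  0.0146  0.0055] turn [ 0.001 -0.    -0.002]
tip mid [1044.61280936  318.22897872] off 80 140
```

View pics/e7t.png

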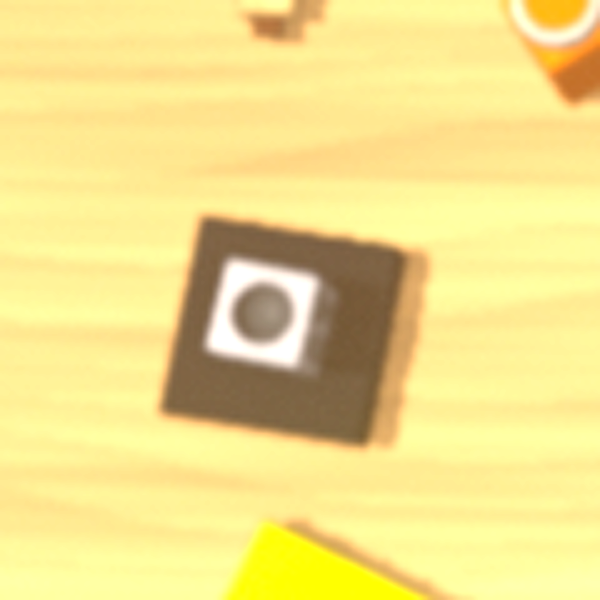

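```bash
python3 -c "
import pickle;from h import *
T=pickle.load(open('P.pkl','rb'))['top']
f=lambda a,b,z:at(T,(80+a/5-.4,140+b/5-.4),z)[:2]
b=np.array([f(*q,.067) for q in [(227,258),(319,277),(299,369),(208,350)]]);print(np.round(b,4),b.mean(0))
k=np.array([f(*q,.025) for q in [(202,217),(405,250),(367,443),(162,412)]]);print(np.round(k,4),k.mean(0))
print(np.degrees(np.arctan2(*(b[0]-b[3])[::-1])),np.degrees(np.arctan2(*(k[0]-k[3])[::-1])))
S=pickle.load(open('P.pkl','rb'))['scene']
g=lambda a,b,z:at(S,(235+a/5-.4,83+b/5-.4),z)[:2]
b=np.array([g(*q,.067) for q in [(298,275),(350,292),(316,325),(262,305)]]);print(np.round(b,4),b.mean(0))
k=np.array([g(*q,.025) for q in [(400,348),(323,408),(209,358)]]);print(np.round(k,4),(k[0]+k[2])/2)
"
```

```text
[[0.4925 0.316 ]
 [0.4845 0.2725]
 [0.4411 0.279 ]
 [0.449  0.3219]] [0.46676392 0.29735232]
[[0.5192 0.3421]
 [0.5051 0.2423]
 [0.4108 0.2552]
 [0.4235 0.3546]] [0.46464062 0.29852747]
-7.63332327241825 -7.425396308449436
[[0.4517 0.3211]
 [0.4917 0.3187]
 [0.4884 0.2716]
 [0.4465 0.2759]] [0.46959366 0.29681079]
[[0.5268 0.3317]
 [0.5096 0.2431]
 [0.4168 0.2578]] [0.47182826 0.29478046]
```

Emit:
arm_command:
  motion:
    - [0, [-0.03, 0.003, 0], [0, 0, 0]]
    - [0, [-0.065, 0.006, 0], [0, 0, 0]]
    - [0, [-0.1, 0.01, 0.004], [0, 0, 0]]
    - [0, [-0.13, 0.013, 0.01], [0, 0, 0]]
    - [0, [-0.147, 0.0145, 0.02], [0, 0, 0]]

```text
t: 33.07
position: [0.4704, -0.2049, 0.0959]
tcp_rot: [2.253, 2.184, 0.001]
force: [-0.2, -0.6, 0.7]
grip_width: 0.0857
```

Emit:
arm_command:
  motion:
    - [0, [0, 0, 0], [0, 0, 0]]
    - [0, [0, 0, 0], [0, 0, 0]]
    - [0, [0, 0, 0], [0, 0, 0]]

```text
t: 33.32
position: [0.4691, -0.2006, 0.0953]
tcp_rot: [-2.253, -2.189, -0.001]
force: [-0.9, -0.1, -0.3]
grip_width: 0.0855
```

```bash
bash g.sh .4694 -.2062 .053; python3 pic.py r1 scene
```

```text
33.32 [ 0.4691 -0.2006  0.0953] [ 1.    -0.029 -0.   ] F [-0.9 -0.1 -0.3] w 0.0855
shift [-0.0056  0.0005  0.0423] turn [-0.    -0.001 -0.003]
tip mid [303.00311035 304.29213928] off 146 162
```

View pics/r1.png

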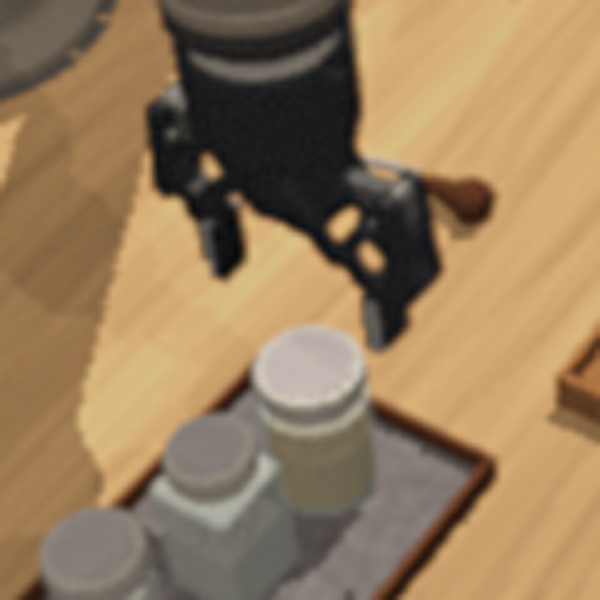

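Emit:
arm_command:
  motion:
    - [0, [-0.0055, 0.0005, 0.01], [0, 0, -0.003]]
    - [0, [-0.0055, 0.0005, 0.025], [0, 0, -0.003]]
    - [0, [-0.0055, 0.0005, 0.039], [0, 0, -0.003]]
    - [0, [-0.0055, 0.0005, 0.042], [0, 0, -0.003]]
    - [0, [-0.0055, 0.0005, 0.042], [0, 0, -0.003]]

```text
t: 33.78
position: [0.4688, -0.2063, 0.0523]
tcp_rot: [-2.248, -2.192, 0.001]
force: [-0.1, 1.1, -0.7]
grip_width: 0.0856
```

Emit:
arm_command:
  motion:
    - [255, [0, 0, 0], [0, 0, 0]]
    - [255, [0, 0, 0], [0, 0, 0]]
    - [255, [0, 0, 0], [0, 0, 0]]
    - [255, [0, 0, 0], [0, 0, 0]]
    - [255, [0, 0, 0], [0, 0, 0]]
  newtons: 50

```text
t: 34.2
position: [0.4697, -0.2075, 0.0544]
tcp_rot: [2.249, 2.191, 0.001]
force: [-1.2, 0.6, 5.3]
grip_width: 0.051
```

```bash
bash g.sh .4694 -.2062 .053
```

```text
34.2 [ 0.4697 -0.2075  0.0544] [ 1.    -0.026  0.002] F [-1.2  0.6  5.3] w 0.051
shift [ 0.0013 -0.0004  0.0014] turn [0.002 0.001 0.   ]
```

Emit:
arm_command:
  motion:
    - [255, [0, 0, -0.006], [0, 0, 0]]
    - [255, [0, 0, -0.018], [0, 0, 0]]
    - [255, [0, 0, -0.035], [0, 0, 0]]
    - [255, [0, 0, -0.052], [0, 0, 0]]
    - [255, [0.005, 0.005, -0.06], [0, 0, 0]]

```text
t: 34.62
position: [0.4747, -0.2032, 0.1154]
tcp_rot: [2.249, 2.19, 0.001]
force: [1.3, -0.6, -2.6]
grip_width: 0.0511
```

Emit:
arm_command:
  motion:
    - [255, [0.03, 0.02, 0], [0, 0, 0]]
    - [255, [0.06, 0.041, 0], [0, 0, 0]]
    - [255, [0.09, 0.062, 0], [0, 0, 0]]
    - [255, [0.12, 0.083, 0], [0, 0, 0]]
    - [255, [0.15, 0.104, 0], [0, 0, 0]]

```text
t: 35.03
position: [0.583, -0.053, 0.1131]
tcp_rot: [-2.25, -2.192, -0.0]
force: [-0.3, -0.1, -2.1]
grip_width: 0.0509
```

```bash
bash g.sh .6479 .0433 .115; python3 pic.py r2 scene
```

```text
35.03 [ 0.583  -0.053   0.1131] [ 1.    -0.026 -0.   ] F [-0.3 -0.1 -2.1] w 0.0509
shift [ 0.098   0.0623 -0.0019] turn [-0. -0.  0.]
tip mid [300.14842503 302.27352358] off 221 135
```

View pics/r2.png

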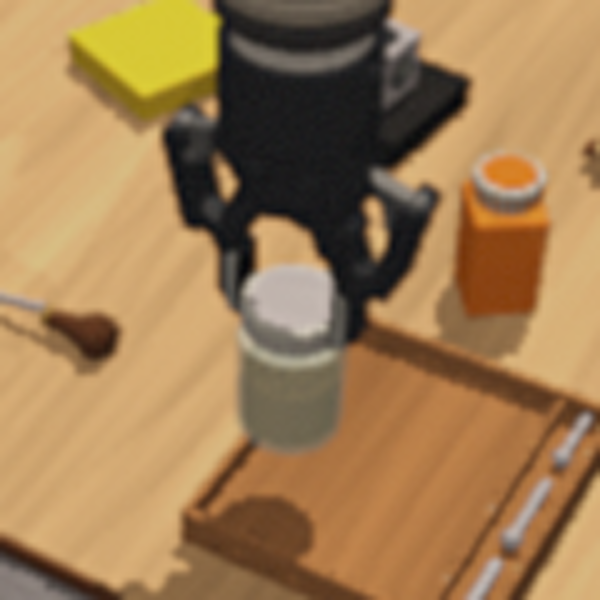

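Emit:
arm_command:
  motion:
    - [255, [0.03, 0.019, 0], [0, 0, 0]]
    - [255, [0.06, 0.038, 0], [0, 0, 0]]
    - [255, [0.085, 0.054, 0.005], [0, 0, 0]]
    - [255, [0.095, 0.06, 0.02], [0, 0, 0]]
    - [255, [0.095, 0.06, 0.035], [0, 0, 0]]

```text
t: 35.5
position: [0.6464, 0.0421, 0.0779]
tcp_rot: [2.246, 2.196, 0.004]
force: [0.1, -0.1, -2.3]
grip_width: 0.0514
```

Emit:
arm_command:
  motion:
    - [255, [0, 0, 0.003], [0, 0, 0]]
    - [255, [0, 0, 0.003], [0, 0, 0]]
    - [255, [0, 0, 0.003], [0, 0, 0]]

```text
t: 35.75
position: [0.6446, 0.0381, 0.0755]
tcp_rot: [-2.25, -2.192, 0.0]
force: [0.2, -0.0, -1.4]
grip_width: 0.051
```

```bash
bash g.sh .6479 .0433 .0564
```

```text
35.75 [0.6446 0.0381 0.0755] [ 1.    -0.026 -0.   ] F [ 0.2 -0.  -1.4] w 0.051
shift [0.0053 0.0031 0.0191] turn [-0. -0. -0.]
```

Emit:
arm_command:
  motion:
    - [255, [0.005, 0.003, 0.006], [0, 0, 0]]
    - [255, [0.005, 0.003, 0.013], [0, 0, 0]]
    - [255, [0.005, 0.003, 0.0165], [0, 0, 0]]
    - [255, [0.005, 0.003, 0.0165], [0, 0, 0]]

```text
t: 36.08
position: [0.6471, 0.0431, 0.0576]
tcp_rot: [-2.249, -2.191, 0.002]
force: [-0.8, 0.6, -3.4]
grip_width: 0.0511
```

Emit:
arm_command:
  motion:
    - [255, [0, 0, 0.0015], [0, 0, 0]]
    - [255, [0, 0, 0.0025], [0, 0, 0]]
    - [255, [0, 0, 0.0025], [0, 0, 0]]

```text
t: 36.33
position: [0.648, 0.0431, 0.0566]
tcp_rot: [2.25, 2.192, 0.001]
force: [-0.7, -0.2, -2.0]
grip_width: 0.0513
```

```bash
bash g.sh .6479 .0433 .0564; python3 pic.py r3 scene
```

```text
36.33 [0.648  0.0431 0.0566] [ 1.    -0.026  0.001] F [-0.7 -0.2 -2. ] w 0.0513
shift [ 0.0002 -0.0001  0.0002] turn [ 0.001 -0.     0.   ]
tip mid [301.1715143  300.00224922] off 256 139
```

View pics/r3.png

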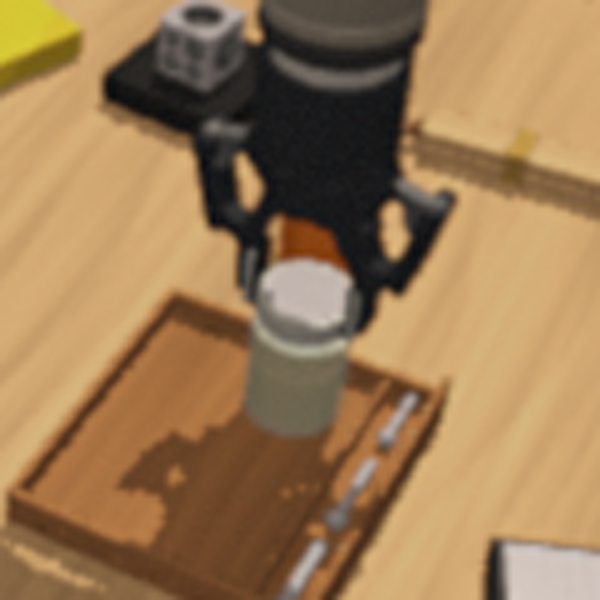

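Same picture as w2. I'll lower another 1.5 mm to contact, then release and move to the square jar.

Emit:
arm_command:
  motion:
    - [255, [0, 0, 0.0015], [0, 0, 0]]
    - [255, [0, 0, 0.0015], [0, 0, 0]]

```text
t: 36.55
position: [0.648, 0.0432, 0.0564]
tcp_rot: [2.249, 2.192, 0.001]
force: [-4.6, -0.1, 7.9]
grip_width: 0.0513
```

Emit:
arm_command:
  motion:
    - [0, [0, 0, -0.0005], [0, 0, 0]]
    - [0, [0, 0, -0.0005], [0, 0, 0]]
    - [0, [0, 0, -0.0005], [0, 0, 0]]
    - [0, [0, 0, -0.015], [0, 0, 0]]
    - [0, [0, 0, -0.05], [0, 0, 0]]

```text
t: 36.97
position: [0.6447, 0.0433, 0.1]
tcp_rot: [-2.245, -2.187, 0.011]
force: [-0.1, -0.8, 0.6]
grip_width: 0.0856
```

Emit:
arm_command:
  motion:
    - [0, [-0.02, -0.01, -0.01], [0, 0, 0]]
    - [0, [-0.054, -0.028, -0.01], [0, 0, 0]]
    - [0, [-0.089, -0.047, -0.01], [0, 0, 0]]
    - [0, [-0.124, -0.066, -0.01], [0, 0, 0]]
    - [0, [-0.159, -0.084, -0.01], [0, 0, 0]]

```text
t: 37.38
position: [0.5587, -0.1147, 0.1148]
tcp_rot: [2.249, 2.193, 0.0]
force: [-0.3, -1.4, 0.9]
grip_width: 0.0853
```

```bash
bash g.sh .4671 -.279 .11
```

```text
37.38 [ 0.5587 -0.1147  0.1148] [ 1.    -0.025  0.   ] F [-0.3 -1.4  0.9] w 0.0853
shift [-0.1666 -0.0874  0.0048] turn [0.    0.    0.001]
```

Emit:
arm_command:
  motion:
    - [0, [-0.035, -0.018, 0], [0, 0, 0]]
    - [0, [-0.07, -0.036, 0], [0, 0, 0]]
    - [0, [-0.105, -0.055, 0], [0, 0, 0]]
    - [0, [-0.14, -0.073, 0.005], [0, 0, 0]]
    - [0, [-0.162, -0.085, 0.015], [0, 0, 0]]

```text
t: 37.8
position: [0.4696, -0.2769, 0.1008]
tcp_rot: [2.249, 2.188, -0.0]
force: [1.8, -0.2, 0.1]
grip_width: 0.0854
```

Emit:
arm_command:
  motion:
    - [0, [0, 0, 0], [0, 0, 0]]
    - [0, [0, 0, 0], [0, 0, 0]]
    - [0, [0, 0, 0], [0, 0, 0]]

```text
t: 38.05
position: [0.4709, -0.2729, 0.0998]
tcp_rot: [2.25, 2.192, 0.001]
force: [0.1, 0.3, 0.1]
grip_width: 0.0853
```

```bash
bash g.sh .4671 -.279 .0634; python3 pic.py r4 scene
```

```text
38.05 [ 0.4709 -0.2729  0.0998] [ 1.    -0.026  0.   ] F [0.1 0.3 0.1] w 0.0853
shift [-0.0062 -0.0037  0.0364] turn [ 0. -0. -0.]
tip mid [304.22848448 301.73244369] off 127 182
```

View pics/r4.png

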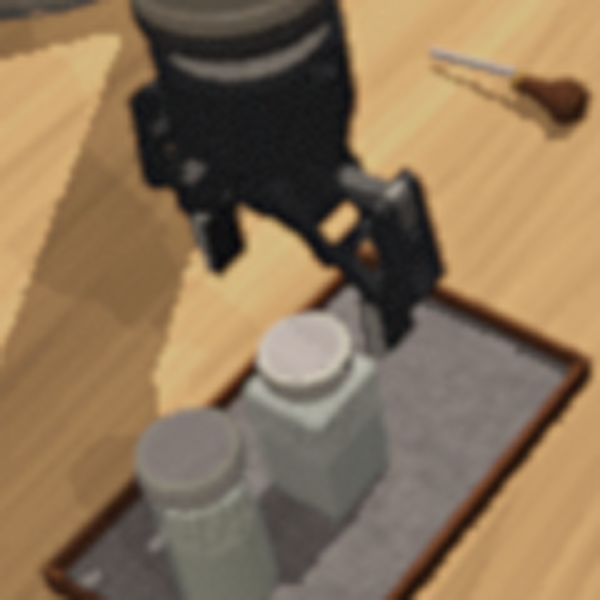

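Emit:
arm_command:
  motion:
    - [0, [-0.006, -0.0037, 0.01], [0, 0, 0]]
    - [0, [-0.006, -0.0037, 0.022], [0, 0, 0]]
    - [0, [-0.006, -0.0037, 0.033], [0, 0, 0]]
    - [0, [-0.006, -0.0037, 0.036], [0, 0, 0]]
    - [0, [-0.006, -0.0037, 0.036], [0, 0, 0]]

```text
t: 38.52
position: [0.4664, -0.2782, 0.0626]
tcp_rot: [-2.247, -2.192, 0.0]
force: [-0.3, -0.1, 0.3]
grip_width: 0.0851
```

Emit:
arm_command:
  motion:
    - [255, [0, 0, 0], [0, 0, 0]]
    - [255, [0, 0, 0], [0, 0, 0]]
    - [255, [0, 0, 0], [0, 0, 0]]
    - [255, [0, 0, 0], [0, 0, 0]]
    - [255, [0, 0, 0], [0, 0, 0]]

```text
t: 38.93
position: [0.467, -0.2794, 0.0646]
tcp_rot: [2.249, 2.192, 0.0]
force: [-1.6, 1.0, 5.4]
grip_width: 0.0403
```

```bash
bash g.sh .4671 -.279 .0634
```

```text
38.93 [ 0.467  -0.2794  0.0646] [ 1.    -0.026  0.001] F [-1.6  1.   5.4] w 0.0403
shift [0.0004 0.0001 0.0012] turn [0.001 0.001 0.   ]
```

Emit:
arm_command:
  motion:
    - [255, [0, 0, -0.006], [0, 0, 0]]
    - [255, [0, 0, -0.016], [0, 0, 0]]
    - [255, [0, 0, -0.032], [0, 0, 0]]
    - [255, [0, 0, -0.047], [0, 0, 0]]
    - [255, [0.01, 0.004, -0.05], [0, 0, 0]]

```text
t: 39.35
position: [0.4719, -0.2713, 0.1167]
tcp_rot: [2.248, 2.187, 0.0]
force: [-0.6, -0.7, -1.6]
grip_width: 0.0399
```

Emit:
arm_command:
  motion:
    - [255, [0.03, 0.013, 0], [0, 0, 0]]
    - [255, [0.063, 0.028, 0], [0, 0, 0]]
    - [255, [0.096, 0.043, 0], [0, 0, 0]]
    - [255, [0.129, 0.058, 0], [0, 0, 0]]
    - [255, [0.162, 0.073, 0], [0, 0, 0]]

```text
t: 39.77
position: [0.5484, -0.1068, 0.1136]
tcp_rot: [-2.25, -2.192, -0.0]
force: [0.9, 0.0, -2.2]
grip_width: 0.0401
```

```bash
bash g.sh .5929 -.0125 .115; python3 pic.py r5 scene
```

```text
39.77 [ 0.5484 -0.1068  0.1136] [ 1.    -0.026 -0.   ] F [ 0.9  0.  -2.2] w 0.0401
shift [ 0.0954  0.042  -0.0013] turn [-0. -0. -0.]
tip mid [303.46151308 301.96181268] off 197 143
```

View pics/r5.png

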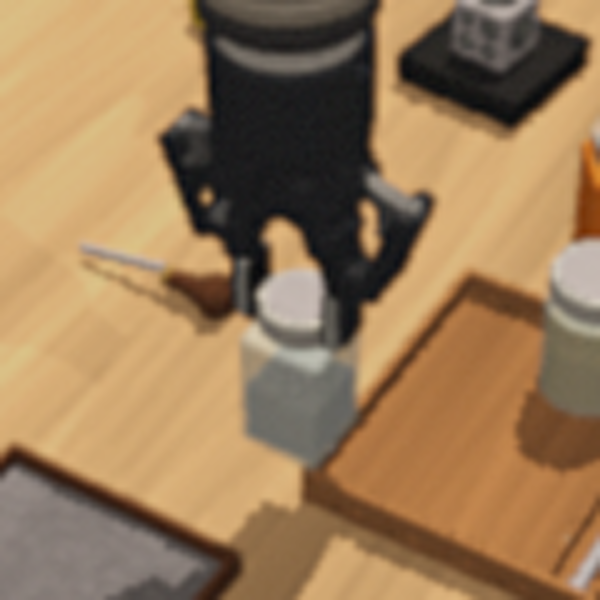

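Emit:
arm_command:
  motion:
    - [255, [0.03, 0.013, 0], [0, 0, 0]]
    - [255, [0.06, 0.026, 0], [0, 0, 0]]
    - [255, [0.083, 0.036, 0.005], [0, 0, 0]]
    - [255, [0.092, 0.0405, 0.015], [0, 0, 0]]
    - [255, [0.092, 0.0405, 0.027], [0, 0, 0]]

```text
t: 40.23
position: [0.5919, -0.0155, 0.0865]
tcp_rot: [2.246, 2.196, 0.002]
force: [-0.5, -0.8, -1.3]
grip_width: 0.04
```

Emit:
arm_command:
  motion:
    - [255, [0, 0, 0.003], [0, 0, 0]]
    - [255, [0, 0, 0.003], [0, 0, 0]]
    - [255, [0, 0, 0.003], [0, 0, 0]]

```text
t: 40.48
position: [0.5906, -0.0188, 0.0836]
tcp_rot: [-2.251, -2.191, 0.001]
force: [0.2, -0.1, -1.3]
grip_width: 0.0397
```

```bash
bash g.sh .5929 -.0125 .0666
```

```text
40.48 [ 0.5906 -0.0188  0.0836] [ 1.    -0.027 -0.001] F [ 0.2 -0.1 -1.3] w 0.0397
shift [0.0064 0.0021 0.017 ] turn [-0.001 -0.    -0.001]
```

Emit:
arm_command:
  motion:
    - [255, [0.0065, 0.002, 0.004], [0, 0, 0]]
    - [255, [0.0065, 0.002, 0.011], [0, 0, 0]]
    - [255, [0.0065, 0.002, 0.0145], [0, 0, 0]]
    - [255, [0.0065, 0.002, 0.0145], [0, 0, 0]]

```text
t: 40.82
position: [0.5924, -0.0119, 0.0682]
tcp_rot: [-2.249, -2.191, 0.002]
force: [-0.7, -0.9, -3.2]
grip_width: 0.0399
```

Emit:
arm_command:
  motion:
    - [255, [0, 0, 0.0015], [0, 0, 0]]
    - [255, [0, 0, 0.003], [0, 0, 0]]
    - [255, [0, 0, 0.003], [0, 0, 0]]

```text
t: 41.07
position: [0.5933, -0.012, 0.0667]
tcp_rot: [2.25, 2.192, 0.001]
force: [-0.9, -0.6, 0.5]
grip_width: 0.0402
```

```bash
bash g.sh .5929 -.0125 .0666; python3 pic.py r6 scene
```

```text
41.07 [ 0.5933 -0.012   0.0667] [ 1.    -0.026  0.001] F [-0.9 -0.6  0.5] w 0.0402
shift [-0.0005 -0.0004  0.0001] turn [0.001 0.    0.   ]
tip mid [304.7440741  303.60429075] off 228 141
```

View pics/r6.png

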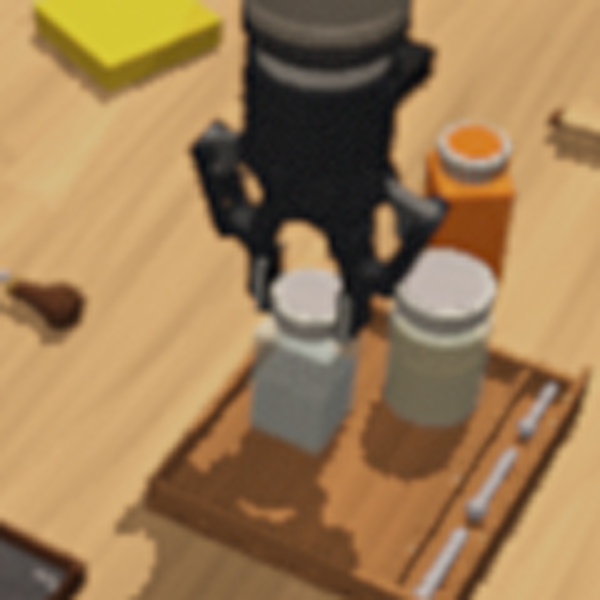

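Emit:
arm_command:
  motion:
    - [0, [0, 0, 0], [0, 0, 0]]
    - [0, [0, 0, 0], [0, 0, 0]]
    - [0, [0, 0, 0], [0, 0, 0]]
    - [0, [0, 0, -0.015], [0, 0, 0]]
    - [0, [0, 0, -0.05], [0, 0, 0]]

```text
t: 41.53
position: [0.5903, -0.0115, 0.1124]
tcp_rot: [-2.245, -2.187, 0.009]
force: [-0.0, 0.0, -0.5]
grip_width: 0.0855
```

Emit:
arm_command:
  motion:
    - [0, [-0.02, -0.01, -0.01], [0, 0, 0]]
    - [0, [-0.057, -0.02, -0.01], [0, 0, 0]]
    - [0, [-0.095, -0.033, -0.01], [0, 0, 0]]
    - [0, [-0.133, -0.046, -0.01], [0, 0, 0]]
    - [0, [-0.17, -0.06, -0.01], [0, 0, 0]]

```text
t: 41.95
position: [0.5283, -0.1818, 0.1266]
tcp_rot: [2.249, 2.192, 0.001]
force: [1.0, -0.6, -0.2]
grip_width: 0.0854
```

```bash
bash g.sh .4643 -.3573 .12
```

```text
41.95 [ 0.5283 -0.1818  0.1266] [ 1.    -0.025  0.001] F [ 1.  -0.6 -0.2] w 0.0854
shift [-0.177  -0.0595  0.0066] turn [0.001 0.    0.001]
```

Emit:
arm_command:
  motion:
    - [0, [-0.037, -0.012, 0], [0, 0, 0]]
    - [0, [-0.074, -0.025, 0], [0, 0, 0]]
    - [0, [-0.111, -0.037, 0], [0, 0, 0]]
    - [0, [-0.148, -0.049, 0.005], [0, 0, 0]]
    - [0, [-0.173, -0.058, 0.015], [0, 0, 0]]

```text
t: 42.37
position: [0.4657, -0.3557, 0.1125]
tcp_rot: [2.249, 2.188, -0.001]
force: [-0.3, -0.8, 0.4]
grip_width: 0.0852
```

Emit:
arm_command:
  motion:
    - [0, [0, 0, 0], [0, 0, 0]]
    - [0, [0, 0, 0], [0, 0, 0]]
    - [0, [0, 0, 0], [0, 0, 0]]

```text
t: 42.62
position: [0.4664, -0.3512, 0.1112]
tcp_rot: [-2.25, -2.192, -0.001]
force: [0.5, 0.8, -0.4]
grip_width: 0.0854
```

```bash
bash g.sh .4643 -.3573 .072; python3 pic.py r7 scene
```

```text
42.62 [ 0.4664 -0.3512  0.1112] [ 1.    -0.026  0.   ] F [ 0.5  0.8 -0.4] w 0.0854
shift [-0.0061 -0.002   0.0392] turn [ 0.    -0.001 -0.   ]
tip mid [302.18883888 301.36624442] off 101 203
```

View pics/r7.png

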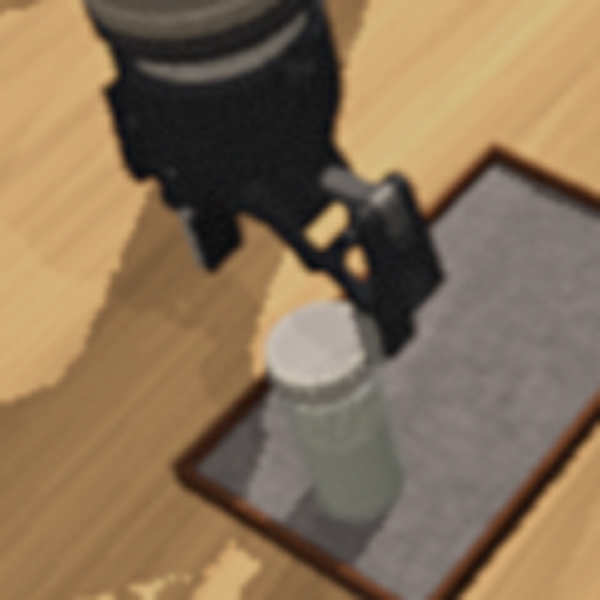

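Emit:
arm_command:
  motion:
    - [0, [-0.006, -0.002, 0.01], [0, 0, 0]]
    - [0, [-0.006, -0.002, 0.024], [0, 0, 0]]
    - [0, [-0.006, -0.002, 0.036], [0, 0, 0]]
    - [0, [-0.006, -0.002, 0.039], [0, 0, 0]]
    - [0, [-0.006, -0.002, 0.039], [0, 0, 0]]

```text
t: 43.08
position: [0.464, -0.3565, 0.0711]
tcp_rot: [-2.247, -2.192, -0.0]
force: [0.2, 0.2, -0.1]
grip_width: 0.0852
```

Emit:
arm_command:
  motion:
    - [255, [0, 0, 0], [0, 0, 0]]
    - [255, [0, 0, 0], [0, 0, 0]]
    - [255, [0, 0, 0], [0, 0, 0]]
    - [255, [0, 0, 0], [0, 0, 0]]
    - [255, [0, 0, 0], [0, 0, 0]]

```text
t: 43.5
position: [0.4647, -0.3581, 0.0733]
tcp_rot: [2.249, 2.191, 0.0]
force: [-0.1, -0.7, 3.9]
grip_width: 0.0424
```

```bash
bash g.sh .4643 -.3573 .072
```

```text
43.5 [ 0.4647 -0.3581  0.0733] [ 1.    -0.026  0.002] F [-0.1 -0.7  3.9] w 0.0424
shift [ 0.0008 -0.0004  0.0013] turn [0.002 0.001 0.   ]
```

Emit:
arm_command:
  motion:
    - [255, [0, 0, -0.006], [0, 0, 0]]
    - [255, [0, 0, -0.016], [0, 0, 0]]
    - [255, [0, 0, -0.032], [0, 0, 0]]
    - [255, [0, 0, -0.047], [0, 0, 0]]
    - [255, [0.008, 0.005, -0.05], [0, 0, 0]]

```text
t: 43.92
position: [0.4698, -0.3518, 0.1253]
tcp_rot: [2.248, 2.187, -0.001]
force: [0.9, 0.1, -1.9]
grip_width: 0.0426
```

Emit:
arm_command:
  motion:
    - [255, [0.028, 0.017, 0], [0, 0, 0]]
    - [255, [0.058, 0.036, 0], [0, 0, 0]]
    - [255, [0.088, 0.055, 0], [0, 0, 0]]
    - [255, [0.118, 0.073, 0], [0, 0, 0]]
    - [255, [0.148, 0.092, 0], [0, 0, 0]]

```text
t: 44.33
position: [0.5656, -0.2019, 0.1221]
tcp_rot: [-2.25, -2.192, -0.0]
force: [0.2, -0.8, -2.2]
grip_width: 0.0422
```

```bash
bash g.sh .6474 -.0762 .12; python3 pic.py r8 scene
```

```text
44.33 [ 0.5656 -0.2019  0.1221] [ 1.    -0.026 -0.001] F [ 0.2 -0.8 -2.2] w 0.0422
shift [0.1278 0.0784 0.0021] turn [-0.001 -0.001 -0.   ]
tip mid [301.26931496 300.15834929] off 183 169
```

View pics/r8.png

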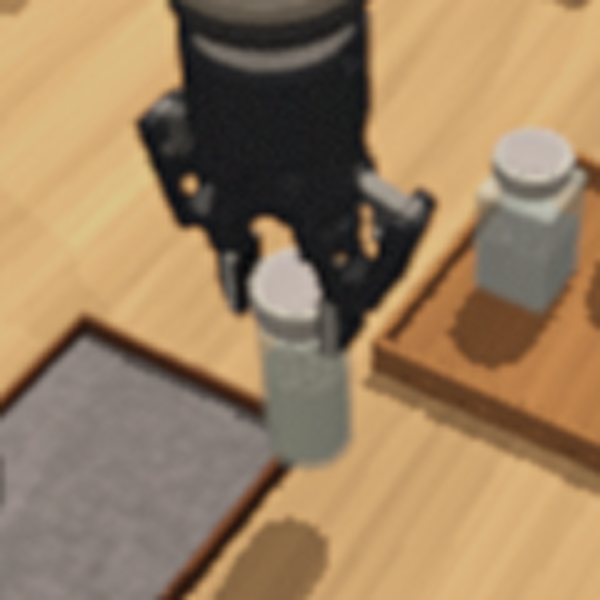

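Emit:
arm_command:
  motion:
    - [255, [0.03, 0.018, 0], [0, 0, 0]]
    - [255, [0.06, 0.036, 0], [0, 0, 0]]
    - [255, [0.09, 0.054, 0], [0, 0, 0]]
    - [255, [0.113, 0.069, 0.003], [0, 0, 0]]
    - [255, [0.124, 0.0765, 0.013], [0, 0, 0]]

```text
t: 44.8
position: [0.6471, -0.0784, 0.1103]
tcp_rot: [2.245, 2.194, 0.004]
force: [-0.7, -0.4, -2.4]
grip_width: 0.0421
```

Emit:
arm_command:
  motion:
    - [255, [0, 0, 0.01], [0, 0, 0]]
    - [255, [0, 0, 0.02], [0, 0, 0]]
    - [255, [0, 0, 0.02], [0, 0, 0]]
    - [255, [0, 0, 0.02], [0, 0, 0]]

```text
t: 45.13
position: [0.6435, -0.0834, 0.088]
tcp_rot: [-2.25, -2.189, 0.003]
force: [-0.5, 0.2, -0.9]
grip_width: 0.0424
```

```bash
bash g.sh .6474 -.0762 .0753; python3 pic.py r9 scene
```

```text
45.13 [ 0.6435 -0.0834  0.088 ] [ 1.    -0.028 -0.003] F [-0.5  0.2 -0.9] w 0.0424
shift [0.0073 0.0037 0.0127] turn [-0.003 -0.    -0.001]
tip mid [301.58619585 302.73022499] off 235 159
```

View pics/r9.png

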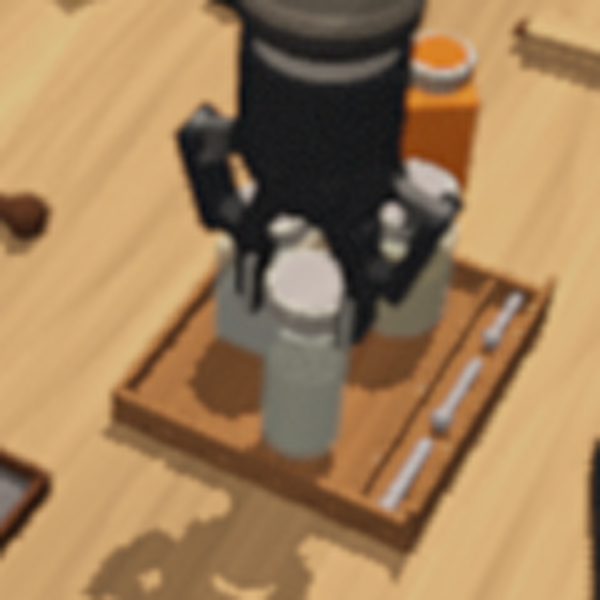

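Emit:
arm_command:
  motion:
    - [255, [0.007, 0.004, 0.003], [0, 0, 0]]
    - [255, [0.007, 0.004, 0.008], [0, 0, 0]]
    - [255, [0.007, 0.004, 0.01], [0, 0, 0]]
    - [255, [0.007, 0.004, 0.01], [0, 0, 0]]

```text
t: 45.52
position: [0.6486, -0.0753, 0.0786]
tcp_rot: [-2.249, -2.192, 0.001]
force: [0.5, 0.3, -1.9]
grip_width: 0.0421
```

Emit:
arm_command:
  motion:
    - [255, [0, 0, 0.0015], [0, 0, 0]]
    - [255, [0, 0, 0.0025], [0, 0, 0]]
    - [255, [0, 0, 0.0025], [0, 0, 0]]

```text
t: 45.77
position: [0.6489, -0.0754, 0.0766]
tcp_rot: [-2.25, -2.192, 0.0]
force: [-1.0, 0.1, -1.3]
grip_width: 0.0424
```

```bash
bash g.sh .6474 -.0762 .0753; python3 pic.py r10 scene
```

```text
45.77 [ 0.6489 -0.0754  0.0766] [ 1.    -0.026 -0.   ] F [-1.   0.1 -1.3] w 0.0424
shift [-0.0009 -0.0015  0.0013] turn [-0. -0.  0.]
tip mid [301.34601538 303.46266096] off 238 161
```

View pics/r10.png

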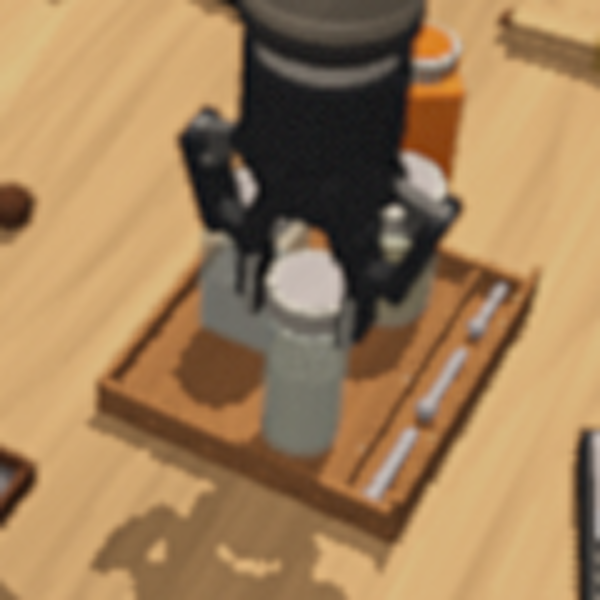

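Emit:
arm_command:
  motion:
    - [255, [0, -0.001, 0.001], [0, 0, 0]]
    - [255, [0, -0.001, 0.002], [0, 0, 0]]
    - [255, [0, -0.001, 0.002], [0, 0, 0]]

```text
t: 46.07
position: [0.6481, -0.0753, 0.0753]
tcp_rot: [2.25, 2.192, 0.001]
force: [-0.3, 0.6, 1.4]
grip_width: 0.0423
```

Contact. I'll release, back straight up, and clear the view.

Emit:
arm_command:
  motion:
    - [0, [0, 0, 0], [0, 0, 0]]
    - [0, [0, 0, 0], [0, 0, 0]]
    - [0, [0, 0, 0], [0, 0, 0]]
    - [0, [0, 0, -0.015], [0, 0, 0]]
    - [0, [0, 0, -0.05], [0, 0, 0]]

```text
t: 46.48
position: [0.6451, -0.0747, 0.1202]
tcp_rot: [-2.244, -2.186, 0.008]
force: [-0.3, 0.8, -0.4]
grip_width: 0.0854
```

Emit:
arm_command:
  motion:
    - [0, [-0.015, -0.01, -0.03], [0, 0, 0]]
    - [0, [-0.045, -0.033, -0.04], [0, 0, 0]]
    - [0, [-0.075, -0.058, -0.04], [0, 0, 0]]
    - [0, [-0.105, -0.083, -0.04], [0, 0, 0]]
    - [0, [-0.135, -0.108, -0.04], [0, 0, 0]]

```text
t: 46.9
position: [0.5355, -0.2084, 0.1652]
tcp_rot: [2.249, 2.192, 0.001]
force: [1.1, -1.6, 0.1]
grip_width: 0.0856
```

Emit:
arm_command:
  motion:
    - [0, [-0.03, -0.025, 0], [0, 0, 0]]
    - [0, [-0.06, -0.05, 0], [0, 0, 0]]
    - [0, [-0.09, -0.075, 0], [0, 0, 0]]
    - [0, [-0.12, -0.1, 0], [0, 0, 0]]
    - [0, [-0.14, -0.12, 0], [0, 0, 0]]

```text
t: 47.32
position: [0.411, -0.3467, 0.1649]
tcp_rot: [2.251, 2.19, -0.001]
force: [1.0, -0.2, 0.1]
grip_width: 0.0854
```

Run:
```python
from workcell import r
from h import *
import pickle
P={n:r.camera(n) for n in("top","scene")}
O=pickle.load(open("P.pkl","rb"))
t=P["top"]["color"];s=P["scene"]["color"]
cv2.imwrite("pics/z_top.png",t);cv2.imwrite("pics/z_scene.png",s)
a=np.hstack([O["top"]["color"][95:195,215:320],t[95:195,215:320]]);cv2.imwrite("pics/z_tc.png",cv2.resize(a,None,fx=3.6,fy=3.6,interpolation=2))
for n,x0,y0,x1,y1 in [("wide",228,115,258,142),("tall",280,113,305,139),("square",254,140,278,163)]:
    A=cv2.cvtColor(O["top"]["color"],6)[y0:y1,x0:x1];B=cv2.cvtColor(t,6)[y0-12:y1+12,x0-12:x1+12]
    m=cv2.minMaxLoc(cv2.matchTemplate(B,A,cv2.TM_CCOEFF_NORMED));print(n,m[1],np.array(m[3])-12)
```

```text
wide 0.997120201587677 [0 0]
tall 0.9755648374557495 [0 0]
square 0.8722217679023743 [0 1]
```

View pics/z_tc.png

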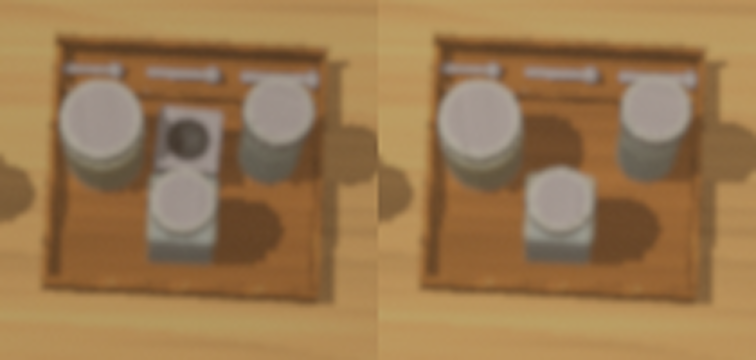

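View pics/z_top.png

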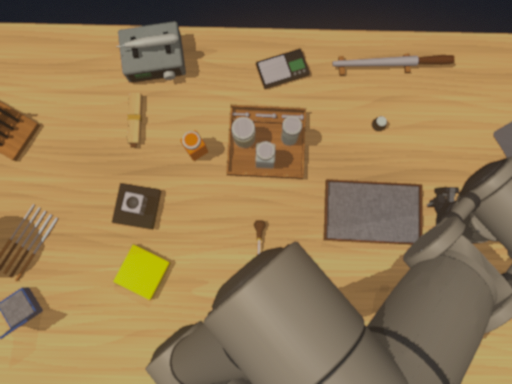

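View pics/z_scene.png

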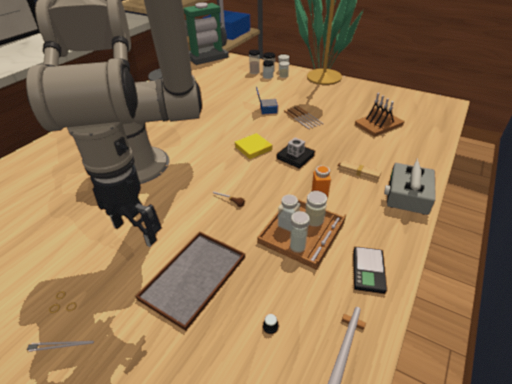

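Emit:
arm_command:
  motion:
    - [0, [0, 0, -0.01], [0, 0, 0]]
    - [0, [0, 0, -0.01], [0, 0, 0]]
    - [0, [0, 0, -0.01], [0, 0, 0]]
    - [0, [0, 0, -0.01], [0, 0, 0]]

```text
t: 47.75
position: [0.4139, -0.3435, 0.175]
tcp_rot: [2.248, 2.194, 0.0]
force: [0.7, -1.0, -0.2]
grip_width: 0.0856
```

```bash
python3 -c "
from workcell import r
print(r.job_done())"
```

```text
the job is handed in; nothing more can be done
None
```

The job is done and handed in at about 48 s of the 147 s allowed; no verdict is reported. I moved all three jars to the side tray, set the doming block on the black rubber block, then put the wide, square and tall jars back in the organiser.

**Last checks**
- **Jars:** against the first top view, the wide and tall lids match with no pixel shift. The square one is off by about one pixel (roughly 2 mm), but that match was weaker because the block behind it is gone. All three stand upright.
- **Doming block:** its centre is about 2–3 mm from the pad's centre in both cameras, and its sides are within about 1° of square.
- **Bystanders:** the graver, ring clamp and loupe look unmoved in both views. I did not measure them.
- **Gripper:** open and clear of everything.

**What disagreed**
- **Height reading:** the reported tool height was about 32 mm lower than the fingertips' true height. I found this with a touch on the bare bench and corrected for it. That touch ran one step too far and pressed the fingertips down with about 87 N of vertical force at the wrist, under the 120 N limit. The 40 N limit covers the arm and gripper body, and only the fingertips touched, but I can't rule out that it counts.
- **Cameras:** the two cameras differed by 3–6 mm in y on the organiser items, so I averaged them.

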